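# Scrub the beaker in the chest drawer

## Task

Pull the drawer of the small wooden chest all the way out to its stop, take the long-handled brush out of its white pot and scrub the inside of the open metal beaker that stands in the drawer with two full strokes, each right down to the bottom and back up until the end of the brush is near the rim. Then stand the brush back in its pot. Leave the beaker standing in the pulled-out drawer, tip nothing over, and do not shift the anvil or the hammer.

Things in the scene. Friction and masses are not known exactly. Their poses are not given: they have to be found in the camera images.
- chest_front (a point): dark wooden bench-top chest, fixed to the bench, 280 deep (x) x 260 wide (y) x 120 mm high; this point is the middle of the lower edge of its front, on the bench; x, y, z are the chest's axes; its front looks along its own -x, towards the robot. Two small boxes, up to 28 mm high, stand on the rear half of its top.
- drawer (a joint): the chest's only drawer: distance it is pulled out along the chest's -x, m; 0 closed, stop at 0.150. It may start up to 20 mm open. It slides with a few newtons of friction.
- drawer_handle (a point): middle of the drawer's brass bar handle: round bar 10 mm thick, 100 mm long along the chest's y, its axis 45 mm in front of the drawer's face and 90 mm above the bench (30 mm below the chest's top)
- drawer_in (a point): point on the drawer's inner floor, 22 mm above the bench, midway between its sides and 52 mm behind the inner face of its front; axes as the chest's; inside 233 (x) x 218 mm (y), side walls 64 mm above the floor, drawer front up to 116 mm above the bench; a divider 6 mm thick along x parts it into a left and a right half. One half holds the beaker, the other the jar, each in its front part.
- beaker: plain metal beaker without lid, loose, standing in one half of the drawer (hidden while the drawer is closed), about 0.25 kg; 72 mm high, outer diameter 56 at the foot and 64 mm at the rim, wall 3 mm; origin at the centre of its underside, z up
- beaker_in (a point): centre of the beaker's inner floor, 5 mm above its underside; inside diameter 50 mm here, 58 mm at the rim, 67 mm higher; z up
- brush: long brush, loose, about 0.08 kg, 200 mm long, standing in the pot: pale cylindrical bristle head 32 mm in diameter from 0 to 50 mm with a flat end, steel shank 8 mm in diameter to 114 mm, round wooden handle 18 mm in diameter from about 126 to 194 mm. Origin at the centre of the bristle end, z along the brush towards the handle. The head is stiff.
- pot: plain white round pot on the bench to the left or the right of the chest, loose, about 0.45 kg; 85 mm high, 52 mm outer diameter; origin at the centre of its underside, z up
- pot_in (a point): centre of the pot's inner floor, 6 mm above its underside, inside diameter 44 mm
- jar: bystander: lidded amber glass jar, 54 mm in diameter, 70 mm high, loose in the drawer's other half; origin at the centre of its underside
- anvil: bystander: small dark steel bench anvil on the other side of the chest from the pot, about 125 x 60 x 61 mm high, 0.9 kg; origin at the centre of its underside
- hammer: bystander: hammer, about 240 mm long, lying on the bench at the far right, beyond the pot or the anvil; origin on its underside
Mind the look-alikes: they are no part of the job. Leave any purple or red look-alike of the pot alone.

How it is judged (in metres and radians):
On the way, in this order (a step that is already met when the one before it is completed fails the run):
1. the drawer is pulled out to within 7 mm of its stop (value of joint drawer above 0.143 m), for 0.2 s.
2. the end of the brush is in the beaker, within 12 mm of its floor (horizontal distance between brush and beaker_in below 0.025 m and z of brush in the frame of beaker_in below 0.012 m), for 0.02 s.
3. the end of the brush is raised more than 40 mm above the beaker's floor, still over or in the beaker (horizontal distance between brush and beaker_in below 0.025 m and z of brush in the frame of beaker_in above 0.04 m), for 0.02 s.
4. the brush is down again, within 12 mm of the beaker's floor (all of step 2), for 0.02 s.
5. the brush is raised again, more than 40 mm above the beaker's floor, still over or in the beaker (all of step 3), for 0.02 s.
At the end, for the whole second after the job is handed in: Drawer within 15 mm of its stop; brush at rest in its pot, end down, within 12 mm of its floor and 16 mm of its axis, leaning under 0.4 rad; pot upright on the bench (0.1 rad); beaker and jar upright (0.1 rad), the beaker at rest on the drawer's floor (8 mm) (value of joint drawer above 0.135 m and horizontal distance between brush and pot_in below 0.016 m and z of brush in the frame of pot_in below 0.012 m and angle between brush's own z axis and vertical below 0.4 rad and linear speed of each of brush, beaker below 0.02 m/s and angle between each of pot, beaker, jar's own z axis and vertical below 0.1 rad and height (world z) of pot below 0.01 m and z of beaker in the frame of drawer_in below 0.008 m and horizontal distance between beaker and drawer_in below 0.15 m); the robot touches nothing.
It fails at once if the beaker is tipped by more than 0.35 rad (angle between beaker's own z axis and vertical above 0.35 rad).
It fails at once if the beaker is lifted more than 30 mm off the drawer's floor (z of beaker in the frame of drawer_in above 0.03 m).
It fails at once if the jar or the pot is tipped over (angle between any of jar, pot's own z axis and vertical above 0.5 rad).
It fails at once if the anvil or the hammer is shifted by more than 20 mm (distance of any of anvil, hammer from where it was at the start of the episode above 0.02 m).
It also fails if it takes over 67 s, if anything falls off the work surface, if the arm or the gripper's body presses on something with over 40 N, if the wrist force passes 120 N, or if a joint passes its speed limit or range.

## Robot

A 6-joint arm with a two-finger parallel gripper is mounted at the origin on the work surface. World frame = base frame: x ahead of the robot, y to its left, z up, the work surface at z = 0. Lengths are in mm, angles in degrees, forces in N, time in s.
With the tool pointing down it reaches from about 300 to 750 mm from the base axis. Payload 8.5 kg.
Tool frame: the origin (TCP) lies at the very end of the fingers, on their centre line; the grasp point (between the pads) lies 19 mm behind it (hold_point_z is the distance from the TCP to the grasp point, in mm); z points along the fingers, x is the direction in which the jaws open and shut, and the axes are right-handed (so a half turn about z gives the same grasp; the last joint's range is limited). The gripper opens to 88 mm and grips with 3 to 60 N. Pads are 18 mm wide; open, the fingers measure 123 mm over their backs; the gripper's body (75 mm by 187 mm) begins 45 mm behind the grasp point.
Start: joints at [58.94, 21.807, 74.336, -0, 83.858, -12.336], TCP at [176.549, 520.875, 238.748] pointing down, gripper open.
Joint ranges: [-178.18, 178.18], [-50.72, 133.34], [12.68, 142.11], [-81.47, 261.47], [9.98, 163.14], [-165.26, 165.26]. Speed limits (degrees/s): [136.94, 136.94, 180, 180, 180, 180].

## Interface

Orientations are given as [roll, pitch, yaw] about the fixed x, y, z axes, in that order (R = Rz(yaw) Ry(pitch) Rx(roll)).
In Python, from bench import get_state, capture, finish_job, hold_point_z gives the robot as it stands.
- The arm moves only by the tool apply_moves, never from a script. Its argument "commands" is a list that holds one entry, the list of rows, each a list of 7 numbers: the shift along the tool's x, y, z in units of 25 mm (1.0 is 25 mm), then the turn, a rotation vector about the tool's x, y, z in degrees, then the opening, from -1 (shut) to 1 (fully open), so that 0 is half open. In form: [[[x, y, z, ax, ay, az, gripper], ...]]. A call has exactly 10 rows; each row shifts and turns the pose as measured when the row begins, along the tool's axes as they then stand; what a row does not reach is not made up. A row lasts 1/12 s, in which the tool goes at most 41.7 mm and 7.16 degrees, less where a joint would pass 70% of its speed; a pose out of reach is approached as far as the arm can. A call is refused whole if a number of a shift passes 1 or a number of a turn 7.16, either way. A call with a gripper value outside its range is refused whole. The fingers move at their own pace and stop on an object; the grip force is fixed at half the most. Time passes only in rows, so rows that do not move let the fingers close, or fill a call up. It gives the time, the measured TCP pose, the force and the opening at its end, in the units of the state.
- get_state(): the state, without advancing time (a new reading comes with each control period).
- capture(name): name is "scene" or "top" or "wrist"; returns a dict with "color" (400x640x3 uint8, red, green, blue), "intrinsics" (3x3 intrinsics, pixels), "rvec" (rotation vector, rad) and "tvec" (3), from world to camera coordinates, as OpenCV has them; the wrist camera has in their place "hand_eye" (4x4, takes a point from camera to tool coordinates, whose origin is the TCP and whose axes are the tool frame's). Camera axes: x right, y down, z forward; pixel columns grow to the right and rows downward; lengths in mm; the calibration is good to about 2 mm. A picture is of the moment at which its call begins: read the wrist's pose just before it. There is no depth.
- finish_job(): hands the job in, once; it reports no verdict.
The state is a dict: "clock": time; "q": joint angles; "qvel": joint speeds; "joint_torque": joint torques, N m; "eef_pos": TCP position; "tcp_rot": TCP orientation; "wrist_force": force on the tool from outside, world axes, zero at the start; "moment": the same for the moment, N m; "opening": finger opening in mm.
Only numpy, scipy, OpenCV 4.12 (cv2) and the standard library are available. Lean on these libraries where they do the work, as an engineer would, in place of code of your own. Each camera call takes 0.05 s, during which the arm holds its last target.

## Working session

There is one attempt and no reset: what is moved stays moved. The work goes in short steps, Python scripts to look and compute and a tool call to move; the robot and the scene stay as the last step left them, time stands still between calls to the robot, and variables do not carry over. Pictures are saved under pics/ and viewed, and the job is handed in when it is done.

Besides the shell and the picture viewer there is one more tool, called in YAML: its name, and indented under it one key for each argument. apply_moves: Moves the arm, as the interface text tells. Its arguments: {"type":"object","properties":{"commands":{"type":"array","items":{"type":"array","items":{"type":"array","items":{"type":"number"}}}}},"required":["commands"]}

```bash
ls -la && mkdir -p pics && python3 - <<'E'
from bench import *
import cv2
s=get_state()
for k,v in s.items(): print(k,v)
print(hold_point_z)
for n in("scene","top","wrist"):
    c=capture(n); cv2.imwrite(f"pics/{n}0.png",c["color"][:,:,::-1])
    print(n,c["intrinsics"],c.get("rvec"),c.get("tvec"),c.get("hand_eye"))
E
```

```text
total 12
drwxr-xr-x  3 agent agent 4096 Dec  6 00:43 .
drwxr-xr-x 23 root  root  4096 Dec  6 00:42 ..
drwxr-xr-x  2 agent agent 4096 Dec  6 00:43 pics
clock 0.0
q [ 5.89403434e+01  2.18415002e+01  7.43836454e+01  5.90788163e-04
  8.38580948e+01 -1.23350779e+01]
qvel [ 0.00549406  0.0923626  -0.04385377  0.07950789  0.0631155  -0.01657654]
joint_torque [ 3.27068028e-04 -4.37934530e+01 -2.24552590e+01  7.13368622e-02
  3.52767622e-02 -1.05732388e-04]
eef_pos [176.40969187 520.65271105 238.13951376]
tcp_rot [-1.79981644e+02  8.11932780e-02  7.12753706e+01]
wrist_force [-0.70639914  1.06947751  0.07340365]
moment [-0.00279464 -0.00382713 -0.02652296]
opening 87.84714639797323
18.700000000000003
scene [[413.69790993   0.         320.48068618]
 [  0.         413.69790993 197.39022549]
 [  0.           0.           1.        ]] [ 1.92461956  1.49099714 -0.65309455] [ -47.96495124 -337.62192559 1474.57512837] None
top [[467.11848264   0.         320.45212738]
 [  0.         467.11848264 199.74576702]
 [  0.           0.           1.        ]] [ 2.0703877  -2.13890197  0.22937879] [ -64.09396456  611.39742024 1263.44325585] None
wrist [[306.14063849   0.         319.52726981]
 [  0.         306.14063849 203.52576368]
 [  0.           0.           1.        ]] None None [[ 9.99999945e-01 -1.74395396e-04  2.80586869e-04 -3.07104521e-01]
 [ 7.59945275e-05  9.47970456e-01  3.18358303e-01 -8.38937502e+01]
 [-3.21508284e-04 -3.18358264e-01  9.47970417e-01 -1.45870595e+02]
 [ 0.00000000e+00  0.00000000e+00  0.00000000e+00  1.00000000e+00]]
```

View pics/scene0.png

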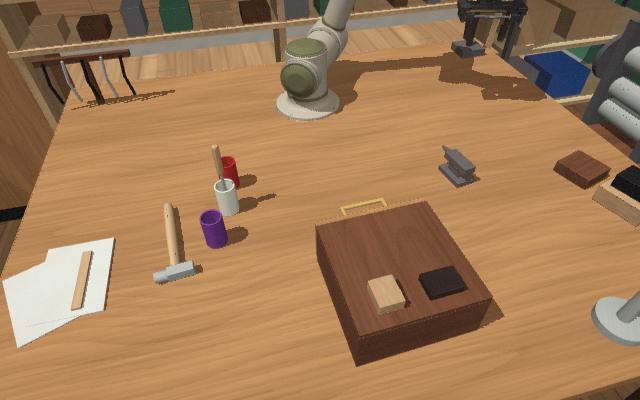

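View pics/top0.png

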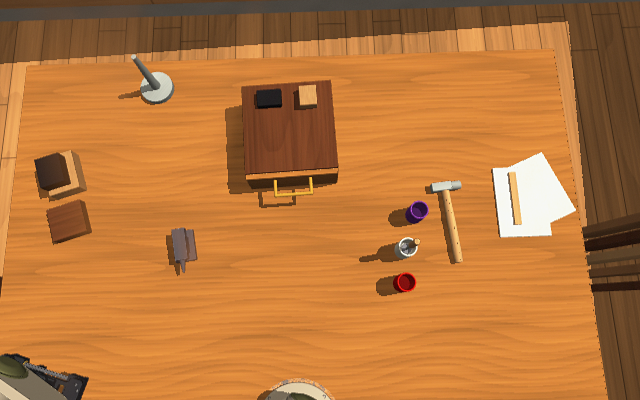

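View pics/wrist0.png

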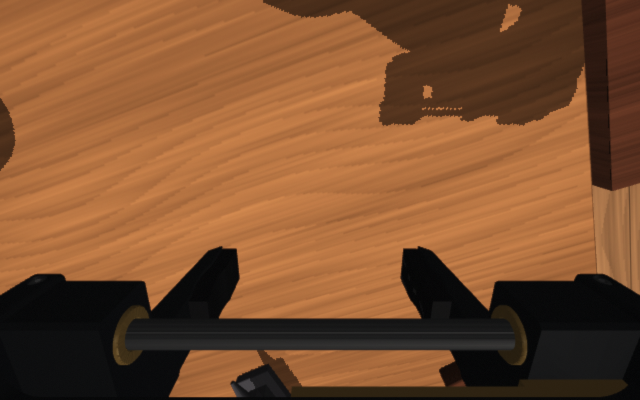

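The top view shows the chest (front edge at about row 175, handle at about (294,185)), the white pot with the brush at (406,247) between the purple and red pots, the anvil at (183,248) and the hammer at (450,220). Next I'll enlarge it for exact pixels.

```bash
cat > h.py <<'E'
from bench import *
import cv2, numpy as np
from scipy.spatial.transform import Rotation as Rn
def pose(s=None):
    s=s or get_state(); return np.array(s["eef_pos"]), Rn.from_euler("xyz",s["tcp_rot"],degrees=True).as_matrix()
def cam(c,p=None):
    K=c["intrinsics"]
    if "rvec" in c and c["rvec"] is not None:
        R=cv2.Rodrigues(np.array(c["rvec"]))[0]; t=np.array(c["tvec"]).ravel()
        return K,R.T,-R.T@t
    H=np.array(c["hand_eye"]); P,R=p
    return K,R@H[:3,:3],R@H[:3,3]+P
def ray(cm,uv):
    K,R,o=cm; d=R@np.linalg.inv(K)@np.array([uv[0],uv[1],1.]); return o,d/np.linalg.norm(d)
def onz(cm,uv,z):
    o,d=ray(cm,uv); return o+d*(z-o[2])/d[2]
def proj(cm,X):
    K,R,o=cm; p=K@R.T@(np.array(X)-o); return p[:2]/p[2]
def tri(a,ua,b,ub):
    o1,d1=ray(a,ua);o2,d2=ray(b,ub)
    st=np.linalg.lstsq(np.c_[d1,-d2],o2-o1,rcond=None)[0]
    p,q=o1+st[0]*d1,o2+st[1]*d2; return (p+q)/2,np.linalg.norm(p-q)
def crop(img,x0,y0,x1,y1,f,name):
    cv2.imwrite(name,cv2.resize(img[y0:y1,x0:x1,::-1],None,fx=f,fy=f,interpolation=cv2.INTER_CUBIC))
E
python3 - <<'E'
from h import *
im=cv2.imread("pics/top0.png")[:,:,::-1]
crop(im,230,70,350,210,4,"pics/t_chest.png")
crop(im,370,190,470,300,5,"pics/t_pot.png")
im=cv2.imread("pics/scene0.png")[:,:,::-1]
crop(im,140,130,260,250,5,"pics/s_pot.png")
crop(im,300,180,500,360,4,"pics/s_chest.png")
E
```

```text
(no output)
```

View pics/t_chest.png

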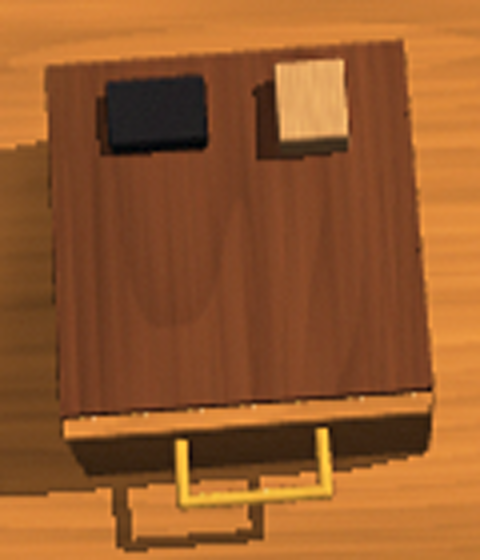

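View pics/t_pot.png

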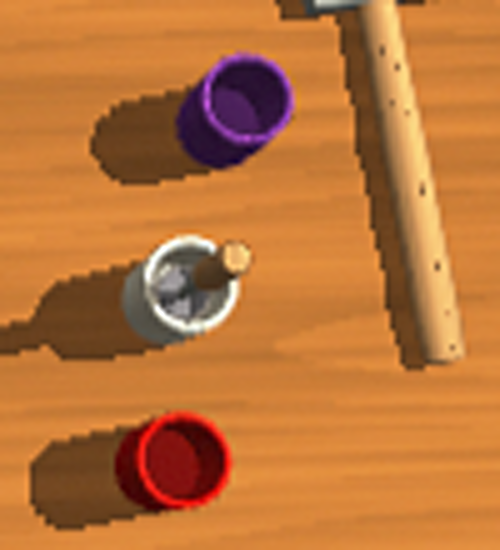

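View pics/s_pot.png

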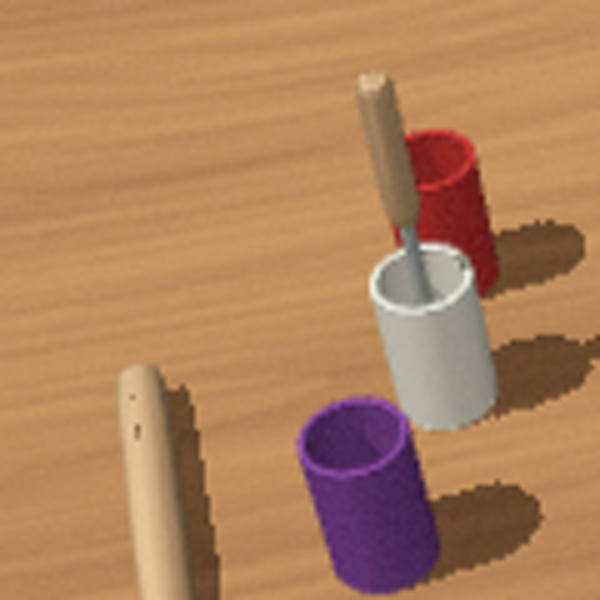

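View pics/s_chest.png

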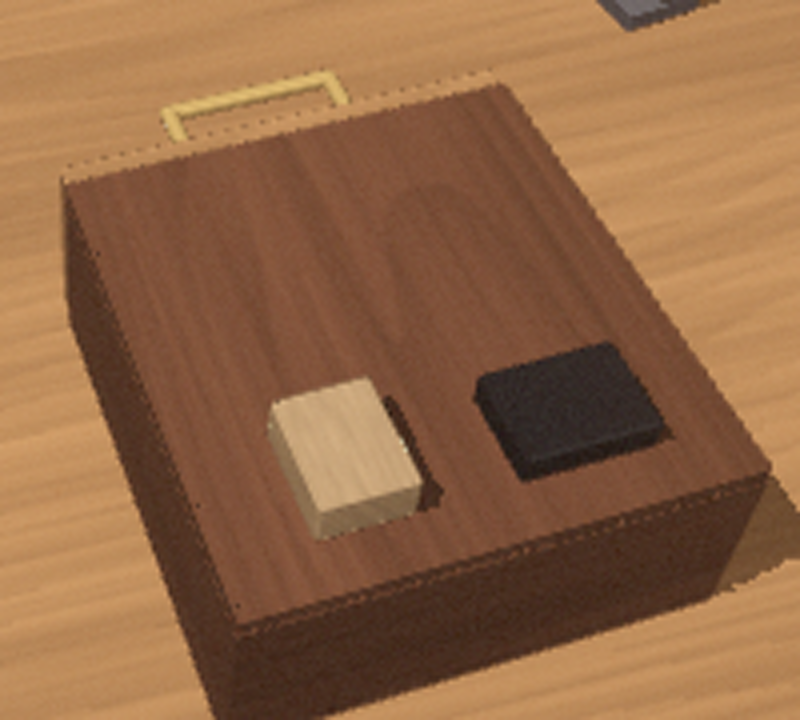

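Chest top corners in the 4x crop are (47,68), (405,42), (432,392) and (63,415); the handle bar runs from (183,503) to (328,492). In the 5x crop the pot rim centre is (192,287) and the brush tip (236,258). The scene view has the rim at (422,278) and the tip at (374,82).

```bash
python3 - <<'E'
from h import *
T=cam(capture("top"));S=cam(capture("scene"))
f=lambda x,y,x0,y0,k:(x0+(x+.5)/k-.5,y0+(y+.5)/k-.5)
tc=lambda x,y:f(x,y,230,70,4); tp=lambda x,y:f(x,y,370,190,5); sp=lambda x,y:f(x,y,140,130,5); sc=lambda x,y:f(x,y,300,180,4)
np.set_printoptions(precision=1,suppress=True)
C=[onz(T,tc(*p),120) for p in [(47,68),(405,42),(432,392),(63,415)]]
print("chest top",C); print([np.linalg.norm(C[i]-C[(i+1)%4]) for i in range(4)])
e=C[2]-C[3]; print("yaw of chest y from front edge",np.degrees(np.arctan2(-e[0]*-1,-e[1])))
Cs=[onz(S,sc(*p),120) for p in [(770,468),(238,628),(63,183),(498,83)]]
print("scene chest",Cs)
H=[onz(T,tc(*p),92) for p in [(183,500),(328,490)]];print("handle top view",H)
Hs=[onz(S,sc(*p),92) for p in [(330,76),(168,114)]];print("handle scene",Hs)
print("handle tri",tri(T,tc(183,500),S,sc(330,76)),tri(T,tc(328,490),S,sc(168,114)))
print("rim top",onz(T,tp(192,287),85),"scene",onz(S,sp(422,278),85),tri(T,tp(192,287),S,sp(422,278)))
print("tip",tri(T,tp(236,258),S,sp(374,82)))
print("purple rim",onz(T,tp(248,100),85),"red rim",onz(T,tp(184,460),85))
print("base of cam",T[2],S[2])
E
```

```text
chest top [array([939.5, 133.9, 120. ]), array([ 951. , -125.4,  120. ]), array([ 686.8, -134.4,  120. ]), array([678.9, 121.5, 120. ])]
[np.float64(259.5035316932261), np.float64(264.28322034415186), np.float64(256.0508438889443), np.float64(260.981447718311)]
yaw of chest y from front edge 1.7871497069433848
scene chest [array([941.6, 136.5, 120. ]), array([ 955. , -121.4,  120. ]), array([ 688.9, -133.2,  120. ]), array([677.8, 122.5, 120. ])]
handle top view [array([622.3,  41.8,  92. ]), array([626.1, -59.9,  92. ])]
handle scene [array([621.2,  45.5,  92. ]), array([627. , -56.1,  92. ])]
handle tri (array([622.5,  43.2,  93.5]), np.float64(3.200196555830454)) (array([626.6, -58. ,  92. ]), np.float64(3.8212645630422406))
rim top [ 464.2 -319.8   85. ] scene [ 467.  -315.6   85. ] (array([ 464.5, -317.9,   83.5]), np.float64(4.33355234657719))
tip (array([ 464.5, -318.4,  205.3]), np.float64(3.943293243041442))
purple rim [ 567.7 -358.6   85. ] red rim [ 370.9 -308.7   85. ]
base of cam [ 320.   -81.7 1365.7] [1273.7 -259.1  775.3]
```

Two views agree to about 4 mm. The brush stands nearly upright at (465,-318) with its tip at z 205, against an expected 206. The handle centre is (624,-7.5,90) and the chest yaw about 2.1°. Now a row helper, then the approach.

```bash
cat >> h.py <<'E'
def plan(target,yaw=None,n=10,g=1.0,tilt=True):
    """prints the shift/turn rows to reach target, tool pointing down at yaw"""
    P,R=pose(); target=np.array(target,float)
    if yaw is None: yaw=np.degrees(np.arctan2(R[1,0],R[0,0]))
    Rt=Rn.from_euler("xyz",[180,0,yaw],degrees=True).as_matrix()
    rv=Rn.from_matrix(R.T@Rt).as_rotvec(degrees=True)/n
    d=(target-P)/n; Rc=R.copy()
    print("from",P.round(1),"d",(target-P).round(1),"rotvec/row",rv.round(2))
    for i in range(n):
        s=Rc.T@d/25; print([*[float(x) for x in s.round(2)],*[float(x) for x in rv.round(2)],g], "" if max(abs(s))<=1 else "TOO BIG")
        Rc=Rc@Rn.from_rotvec(rv,degrees=True).as_matrix()
E
python3 -c "
from h import *
plan([330,320,240],2.1)"
```

```text
from [176.5 520.8 238.5] d [ 153.5 -200.8    1.5] rotvec/row [0.   0.   6.92]
[-0.56, 0.84, -0.01, 0.0, 0.0, 6.92, 1.0] 
[-0.46, 0.9, -0.01, 0.0, 0.0, 6.92, 1.0] 
[-0.35, 0.95, -0.01, 0.0, 0.0, 6.92, 1.0] 
[-0.23, 0.98, -0.01, 0.0, 0.0, 6.92, 1.0] 
[-0.11, 1.01, -0.01, 0.0, 0.0, 6.92, 1.0] TOO BIG
[0.01, 1.01, -0.01, 0.0, 0.0, 6.92, 1.0] TOO BIG
[0.13, 1.0, -0.01, 0.0, 0.0, 6.92, 1.0] TOO BIG
[0.25, 0.98, -0.01, 0.0, 0.0, 6.92, 1.0] 
[0.37, 0.94, -0.01, 0.0, 0.0, 6.92, 1.0] 
[0.48, 0.89, -0.01, 0.0, 0.0, 6.92, 1.0]
```

apply_moves:
  commands:
    - [[-0.55,0.85,0,0,0,7,0],[-0.45,0.9,0,0,0,7,0],[-0.35,0.95,0,0,0,7,0],[-0.25,1,0,0,0,7,0],[-0.1,1,0,0,0,7,0],[0,1,0,0,0,7,0],[0.15,1,0,0,0,7,0],[0.25,1,0,0,0,7,0],[0.35,0.95,0,0,0,7,0],[0.5,0.9,0,0,0,7,0]]

```text
clock: 1.08
eef_pos: [329.2, 309.9, 237.1]
tcp_rot: [179.9, 0.1, -0.2]
wrist_force: [-0.3, -0.0, -0.9]
opening: 44.1
```

```bash
python3 -c "
from h import *
plan([580,0,200],2.1,n=14)"
```

```text
from [329.2 309.9 237.1] d [ 250.8 -309.9  -37.1] rotvec/row [ 0.    0.01 -0.16]
[0.72, 0.88, 0.11, 0.0, 0.01, -0.16, 1.0] 
[0.72, 0.89, 0.11, 0.0, 0.01, -0.16, 1.0] 
[0.71, 0.89, 0.11, 0.0, 0.01, -0.16, 1.0] 
[0.71, 0.89, 0.11, 0.0, 0.01, -0.16, 1.0] 
[0.71, 0.89, 0.11, 0.0, 0.01, -0.16, 1.0] 
[0.71, 0.89, 0.11, 0.0, 0.01, -0.16, 1.0] 
[0.7, 0.9, 0.11, 0.0, 0.01, -0.16, 1.0] 
[0.7, 0.9, 0.11, 0.0, 0.01, -0.16, 1.0] 
[0.7, 0.9, 0.11, 0.0, 0.01, -0.16, 1.0] 
[0.7, 0.9, 0.11, 0.0, 0.01, -0.16, 1.0] 
[0.69, 0.9, 0.11, 0.0, 0.01, -0.16, 1.0] 
[0.69, 0.91, 0.11, 0.0, 0.01, -0.16, 1.0] 
[0.69, 0.91, 0.11, 0.0, 0.01, -0.16, 1.0] 
[0.69, 0.91, 0.11, 0.0, 0.01, -0.16, 1.0]
```

apply_moves:
  commands:
    - [[0.7,0.95,0.1,0,0,-0.2,0],[0.7,0.95,0.1,0,0,-0.2,0],[0.7,0.95,0.1,0,0,-0.2,0],[0.7,0.95,0.1,0,0,-0.2,0],[0.7,0.95,0.1,0,0,-0.2,0],[0.7,0.95,0.1,0,0,-0.2,0],[0.7,0.95,0.1,0,0,-0.2,0],[0.7,0.95,0.1,0,0,-0.2,0],[0.7,0.95,0.1,0,0,-0.2,0],[0.7,0.95,0.1,0,0,-0.2,0]]

```text
clock: 1.92
eef_pos: [511.8, 60.4, 211.9]
tcp_rot: [-180.0, 0.0, 1.5]
wrist_force: [0.3, 0.1, 0.3]
opening: 44.3
```

```bash
python3 -c "
from h import *
plan([600,-7,170],2.1,n=10)
p=pose();c=capture('wrist');cv2.imwrite('pics/w1.png',c['color'][:,:,::-1])
C=cam(c,p);print([proj(C,[622.3+1,43-1.5,90]),proj(C,[626.3,-58,90])])"
```

```text
from [511.8  60.4 211.9] d [ 88.2 -67.4 -41.9] rotvec/row [-0.    0.   -0.06]
[0.35, 0.28, 0.17, -0.0, 0.0, -0.06, 1.0] 
[0.35, 0.28, 0.17, -0.0, 0.0, -0.06, 1.0] 
[0.35, 0.28, 0.17, -0.0, 0.0, -0.06, 1.0] 
[0.34, 0.28, 0.17, -0.0, 0.0, -0.06, 1.0] 
[0.34, 0.28, 0.17, -0.0, 0.0, -0.06, 1.0] 
[0.34, 0.28, 0.17, -0.0, 0.0, -0.06, 1.0] 
[0.34, 0.28, 0.17, -0.0, 0.0, -0.06, 1.0] 
[0.34, 0.28, 0.17, -0.0, 0.0, -0.06, 1.0] 
[0.34, 0.28, 0.17, -0.0, 0.0, -0.06, 1.0] 
[0.34, 0.28, 0.17, -0.0, 0.0, -0.06, 1.0] 
[array([438.74338146, 218.66147653]), array([427.35300717, 307.76904574])]
```

View pics/w1.png

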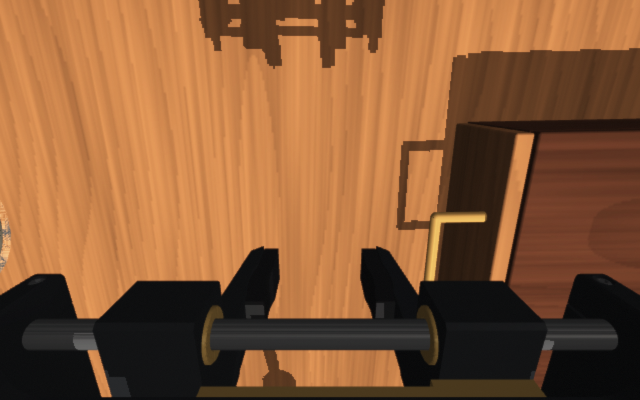

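The wrist view shows the handle's left end at (437,218), and my estimate projects to (439,219), so the estimate holds. I'll move above the bar with a narrower opening.

apply_moves:
  commands:
    - [[0.44,0.29,0.2,0,0,-0.06,-0.25],[0.44,0.29,0.2,0,0,-0.06,-0.25],[0.44,0.29,0.2,0,0,-0.06,-0.25],[0.44,0.29,0.2,0,0,-0.06,-0.25],[0.44,0.29,0.2,0,0,-0.06,-0.25],[0.44,0.29,0.2,0,0,-0.06,-0.25],[0.44,0.29,0.2,0,0,-0.06,-0.25],[0.44,0.29,0.2,0,0,-0.06,-0.25],[0.44,0.29,0.2,0,0,-0.06,-0.25],[0.44,0.29,0.2,0,0,-0.06,-0.25]]

```text
clock: 2.8
eef_pos: [634.3, -16.6, 156.2]
tcp_rot: [180.0, 0.1, 2.0]
wrist_force: [-0.9, -0.6, 0.6]
opening: 32.7
```

```bash
python3 -c "
from h import *
plan([624.3,-8,73],2.1,n=10)"
```

```text
from [634.3 -16.6 156.2] d [-10.    8.6 -83.2] rotvec/row [ 0.    0.01 -0.01]
[-0.04, -0.04, 0.33, 0.0, 0.01, -0.01, 1.0] 
[-0.04, -0.04, 0.33, 0.0, 0.01, -0.01, 1.0] 
[-0.04, -0.04, 0.33, 0.0, 0.01, -0.01, 1.0] 
[-0.04, -0.04, 0.33, 0.0, 0.01, -0.01, 1.0] 
[-0.04, -0.04, 0.33, 0.0, 0.01, -0.01, 1.0] 
[-0.04, -0.04, 0.33, 0.0, 0.01, -0.01, 1.0] 
[-0.04, -0.04, 0.33, 0.0, 0.01, -0.01, 1.0] 
[-0.04, -0.04, 0.33, 0.0, 0.01, -0.01, 1.0] 
[-0.04, -0.04, 0.33, 0.0, 0.01, -0.01, 1.0] 
[-0.04, -0.04, 0.33, 0.0, 0.01, -0.01, 1.0]
```

apply_moves:
  commands:
    - [[-0.2,-0.18,0,0,0,0,-0.25],[-0.2,-0.16,0,0,0,0,-0.25],[0,0,0.4,0,0,0,-0.25],[0,0,0.45,0,0,0,-0.25],[0,0,0.45,0,0,0,-0.25],[0,0,0.45,0,0,0,-0.25],[0,0,0.45,0,0,0,-0.25],[0,0,0.4,0,0,0,-0.25],[0,0,0.4,0,0,0,-0.25],[0,0,0,0,0,0,-0.25]]

```text
clock: 3.63
eef_pos: [621.9, -4.6, 73.1]
tcp_rot: [-180.0, 0.2, 2.3]
wrist_force: [-0.3, -0.3, -0.9]
opening: 32.6
```

```bash
python3 -c "
from h import *
plan([624.3,-8,73],2.1,n=1)
c=capture('scene');crop(c['color'],300,100,460,240,5,'pics/s2.png')
"
```

```text
from [621.9  -4.6  73.1] d [ 2.4 -3.4 -0.1] rotvec/row [-0.03  0.21  0.18]
[0.09, 0.14, 0.0, -0.03, 0.21, 0.18, 1.0]
```

View pics/s2.png

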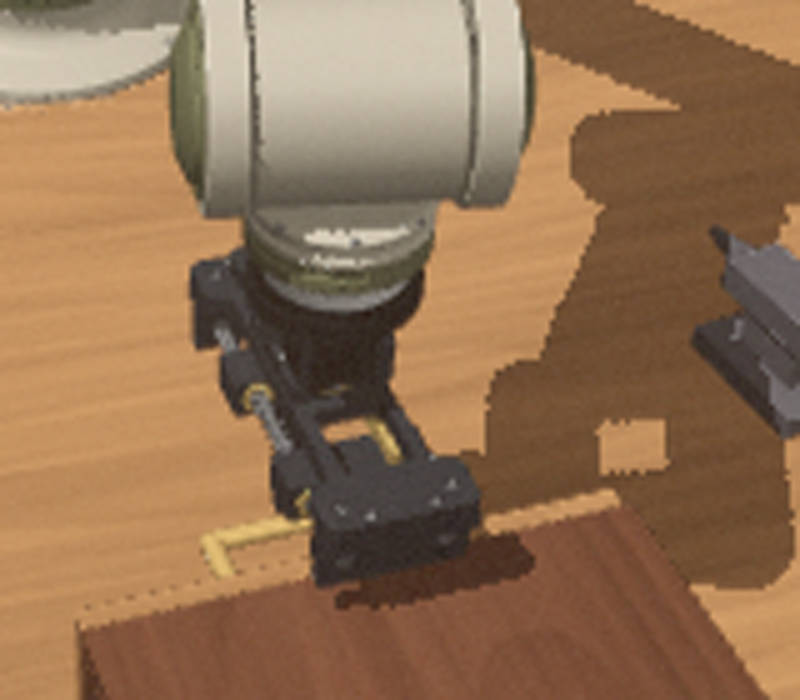

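The gripper straddles the bar near its middle: the bar is visible at left (250,530) and the body is clear above the chest top. I'll close it.

apply_moves:
  commands:
    - [[0.05,0,0,0,0,0,-1],[0,0,0,0,0,0,-1],[0,0,0,0,0,0,-1],[0,0,0,0,0,0,-1],[0,0,0,0,0,0,-1],[0,0,0,0,0,0,-1],[-0.1,0,0,0,0,0,-1],[-0.2,0,0,0,0,0,-1],[-0.3,0,0,0,0,0,-1],[-0.4,0,0,0,0,0,-1]]

```text
clock: 4.52
eef_pos: [599.0, -5.6, 75.6]
tcp_rot: [180.0, -0.1, 2.3]
wrist_force: [3.0, -0.2, -3.8]
opening: 8.7
```

apply_moves:
  commands:
    - [[-0.4,0,0,0,0,0,-1],[-0.4,0,0,0,0,0,-1],[-0.4,0,0,0,0,0,-1],[-0.4,0,0,0,0,0,-1],[-0.4,0,0,0,0,0,-1],[-0.4,0,0,0,0,0,-1],[-0.4,0,0,0,0,0,-1],[-0.4,0,0,0,0,0,-1],[-0.3,0,0,0,0,0,-1],[-0.2,0,0,0,0,0,-1]]

```text
clock: 5.35
eef_pos: [497.2, -10.1, 75.6]
tcp_rot: [179.8, -0.3, 2.3]
wrist_force: [2.1, -0.5, -7.5]
opening: 9.1
```

apply_moves:
  commands:
    - [[-0.15,0,0,0,0,0,-1],[-0.15,0,0,0,0,0,-1],[-0.15,0,0,0,0,0,-1],[-0.15,0,0,0,0,0,-1],[-0.15,0,0,0,0,0,-1],[-0.15,0,0,0,0,0,-1],[-0.15,0,0,0,0,0,-1],[-0.15,0,0,0,0,0,-1],[-0.15,0,0,0,0,0,-1],[-0.15,0,0,0,0,0,-1]]

```text
clock: 6.18
eef_pos: [473.9, -11.3, 75.7]
tcp_rot: [179.9, -2.8, 2.0]
wrist_force: [22.9, 7.8, -20.9]
opening: 8.8
```

It's at the stop: 150 mm of travel and the force rose to 23 N. I'll hold briefly, open and rise.

apply_moves:
  commands:
    - [[0,0,0,0,0,0,-1],[0,0,0,0,0,0,-1],[0,0,0,0,0,0,-0.2],[0,0,0,0,0,0,-0.2],[0,0,0,0,0,0,-0.2],[0,0,0,0,0,0,-0.2],[0,0,-0.3,0,0,0,-0.2],[0,0,-0.6,0,0,0,-0.2],[0,0,-0.8,0,0,0,-0.2],[0,0,-1,0,0,0,-0.2]]

```text
clock: 7.02
eef_pos: [467.5, -10.5, 144.0]
tcp_rot: [-180.0, -2.3, 2.0]
wrist_force: [0.4, -0.8, -0.1]
opening: 35.4
```

```bash
python3 -c "
from h import *
c=capture('top');cv2.imwrite('pics/t3.png',c['color'][:,:,::-1])
p=pose();plan([420,-120,300],2.1,n=10)
"
```

```text
from [469.4 -11.  148.9] d [ -49.4 -109.   151.1] rotvec/row [ 0.01 -0.28 -0.01]
[-0.18, 0.43, -0.61, 0.01, -0.28, -0.01, 1.0] 
[-0.19, 0.43, -0.61, 0.01, -0.28, -0.01, 1.0] 
[-0.19, 0.43, -0.61, 0.01, -0.28, -0.01, 1.0] 
[-0.19, 0.43, -0.61, 0.01, -0.28, -0.01, 1.0] 
[-0.2, 0.43, -0.61, 0.01, -0.28, -0.01, 1.0] 
[-0.2, 0.43, -0.61, 0.01, -0.28, -0.01, 1.0] 
[-0.2, 0.43, -0.61, 0.01, -0.28, -0.01, 1.0] 
[-0.2, 0.43, -0.61, 0.01, -0.28, -0.01, 1.0] 
[-0.21, 0.43, -0.61, 0.01, -0.28, -0.01, 1.0] 
[-0.21, 0.43, -0.61, 0.01, -0.28, -0.01, 1.0]
```

View pics/t3.png

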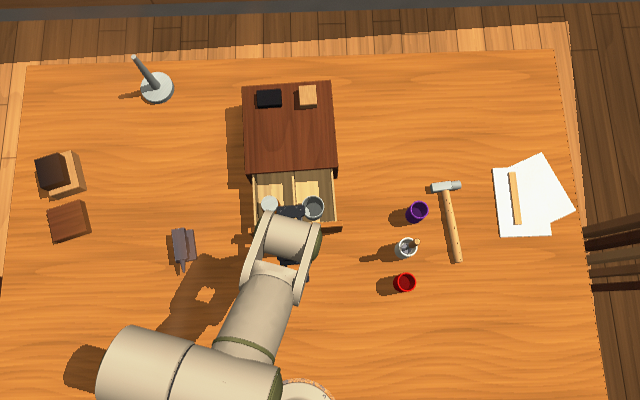

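The drawer is out. The beaker is in the right half at (313,207), the jar in the left, and the pots are unchanged. Going over to the brush.

apply_moves:
  commands:
    - [[0,0.3,-1,0,-0.3,0,0.5],[0,0.6,-1,0,-0.3,0,0.5],[0,1,-0.8,0,-0.3,0,0.5],[0,1,-0.4,0,-0.3,0,0.5],[0,1,0,0,-0.3,0,0.5],[0,1,0,0,-0.3,0,0.5],[0,1,0,0,-0.3,0,0.5],[0,1,0,0,-0.3,0,0.5],[0,1,0,0,-0.2,0,0.5],[0,1,0,0,-0.2,0,0.5]]

```text
clock: 7.9
eef_pos: [471.7, -238.2, 244.2]
tcp_rot: [179.5, -0.5, 2.4]
wrist_force: [0.2, -0.6, -0.1]
opening: 66.1
```

```bash
python3 -c "
from h import *
np.set_printoptions(precision=1,suppress=True)
p=pose();c=capture('wrist');cv2.imwrite('pics/w4.png',c['color'][:,:,::-1])
C=cam(c,p);print('tip',proj(C,[464.5,-318.4,206]),'rim',proj(C,[465,-318,85]))
plan([464.5,-318.4,240],2.1,n=4)
c=capture('top');cv2.imwrite('pics/t4.png',c['color'][:,:,::-1])
crop(c['color'],240,160,350,240,7,'pics/t4c.png')
"
```

```text
tip [306.  332.2] rim [310.1 253.4]
from [ 472.  -242.2  244. ] d [ -7.5 -76.2  -4. ] rotvec/row [ 0.1 -0.1  0. ]
[-0.1, 0.76, 0.05, 0.15, -0.12, 0.04, 1.0] 
[-0.1, 0.76, 0.04, 0.15, -0.12, 0.04, 1.0] 
[-0.1, 0.76, 0.04, 0.15, -0.12, 0.04, 1.0] 
[-0.1, 0.76, 0.04, 0.15, -0.12, 0.04, 1.0]
```

View pics/w4.png

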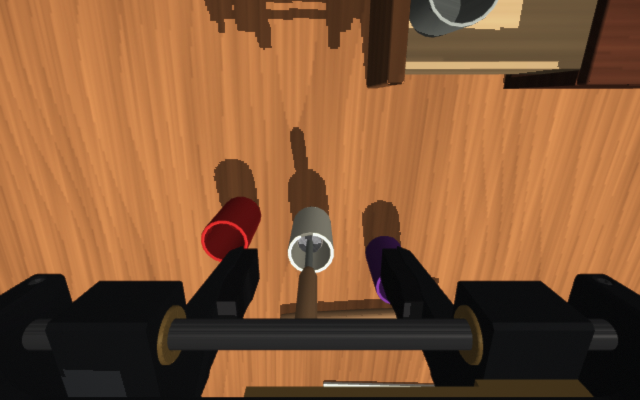

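View pics/t4c.png

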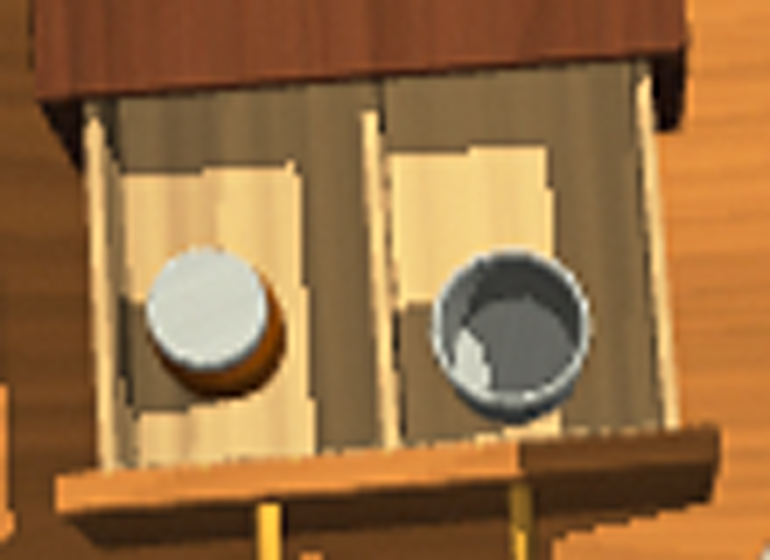

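The wrist view has the pot rim at (311,253) against a predicted (310,253). Beaker rim centre in the 7x crop is (511,332).

apply_moves:
  commands:
    - [[-0.1,0.65,0,0.1,-0.1,0,0.5],[-0.1,0.65,0,0.1,-0.1,0,0.5],[-0.1,0.65,0,0.1,-0.1,0,0.5],[-0.05,0.55,0,0.1,-0.1,0,0.5],[0,0.3,0,0.1,0,0,0.5],[0,0,0,0,0,0,0.5],[0,0,0,0,0,0,0.5],[0,0,0,0,0,0,0.5],[0,0,0,0,0,0,0.5],[0,0,0,0,0,0,0.5]]

```text
clock: 8.83
eef_pos: [465.3, -307.3, 246.3]
tcp_rot: [-179.9, -0.1, 2.4]
wrist_force: [0.4, -0.4, -0.1]
opening: 66.1
```

```bash
python3 -c "
from h import *
np.set_printoptions(precision=1,suppress=True)
T=cam(capture('top'));f=lambda x,y:(240+(x+.5)/7-.5,160+(y+.5)/7-.5)
print('beaker rim',onz(T,f(511,332),94),'diam',np.linalg.norm(onz(T,f(432,332),94)-onz(T,f(590,332),94)))
print('jar',onz(T,f(207,308),92))
print('front inner edge ends',onz(T,f(100,472),116),onz(T,f(675,433),116))
plan([464.5,-318.4,155],2.1,n=6)
c=capture('scene');cv2.imwrite('pics/s5.png',c['color'][:,:,::-1]);crop(c['color'],160,100,330,230,4.5,'pics/s5c.png')
c=capture('wrist');cv2.imwrite('pics/w5.png',c['color'][:,:,::-1])
"
```

```text
beaker rim [583.1 -61.4  94. ] diam 62.747151409912455
jar [597.2  59.5  92. ]
front inner edge ends [528.5  98.8 116. ] [ 536.5 -124.1  116. ]
from [ 465.3 -307.3  246.3] d [ -0.8 -11.1 -91.3] rotvec/row [-0. -0.  0.]
[-0.01, 0.08, 0.61, -0.02, -0.02, 0.04, 1.0] 
[-0.01, 0.08, 0.61, -0.02, -0.02, 0.04, 1.0] 
[-0.01, 0.07, 0.61, -0.02, -0.02, 0.04, 1.0] 
[-0.01, 0.07, 0.61, -0.02, -0.02, 0.04, 1.0] 
[-0.01, 0.07, 0.61, -0.02, -0.02, 0.04, 1.0] 
[-0.01, 0.07, 0.61, -0.02, -0.02, 0.04, 1.0]
```

View pics/s5.png

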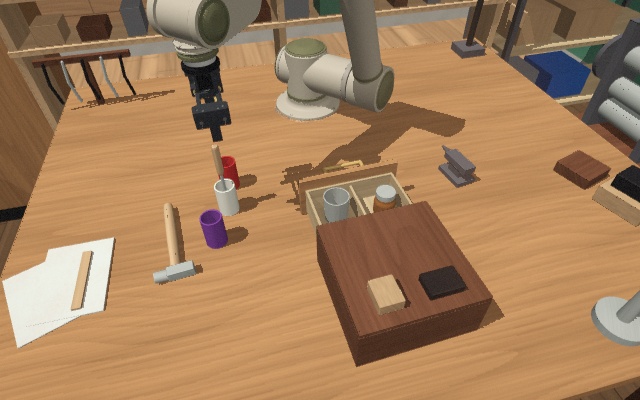

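View pics/s5c.png

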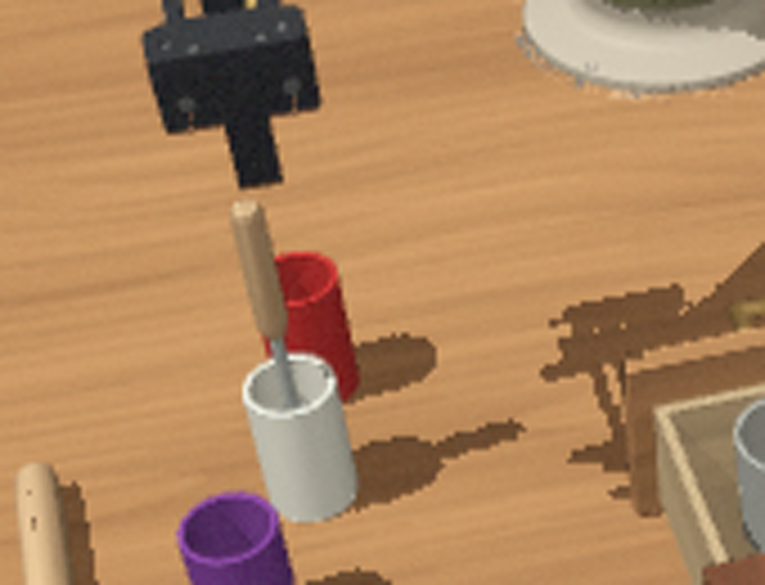

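View pics/w5.png

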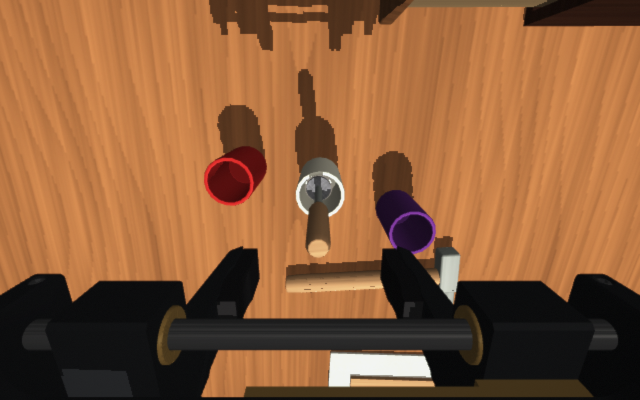

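In the wrist view the brush tip is at (318,247) and the pot rim centre at (320,195). I'll check both on their planes.

```bash
python3 -c "
from h import *
np.set_printoptions(precision=1,suppress=True)
p=pose();c=capture('wrist');C=cam(c,p)
print(onz(C,(318,247),206),onz(C,(320,195),85))
S=cam(capture('scene'))
f=lambda x,y:(160+(x+.5)/4.5-.5,100+(y+.5)/4.5-.5)
print(onz(S,f(247,206),206),onz(S,f(291,386),85))
"
```

```text
[ 463.8 -317.8  206. ] [ 465.5 -317.8   85. ]
[ 463.9 -316.   206. ] [ 467.9 -315.    85. ]
```

apply_moves:
  commands:
    - [[-0.04,0.2,0,0,0,0,0.1],[0,0.2,0,0,0,0,0.1],[0,0,0.4,0,0,0,0.1],[0,0,0.6,0,0,0,0.1],[0,0,0.6,0,0,0,0.1],[0,0,0.6,0,0,0,0.1],[0,0,0.6,0,0,0,0.1],[0,0,0.4,0,0,0,0.1],[0,0,0.2,0,0,0,0.1],[0,0,0,0,0,0,0.1]]

```text
clock: 9.92
eef_pos: [463.7, -319.9, 152.9]
tcp_rot: [-179.8, -0.0, 2.2]
wrist_force: [0.6, -0.0, 0.5]
opening: 48.1
```

```bash
python3 -c "
from h import *
plan([464.5,-318.4,155],2.1,n=1)
c=capture('scene');crop(c['color'],160,80,330,230,4.5,'pics/s6c.png')
"
```

```text
from [ 463.7 -319.9  152.9] d [0.8 1.5 2.1] rotvec/row [-0.18 -0.04  0.11]
[0.03, -0.06, -0.08, -0.18, -0.04, 0.11, 1.0]
```

View pics/s6c.png

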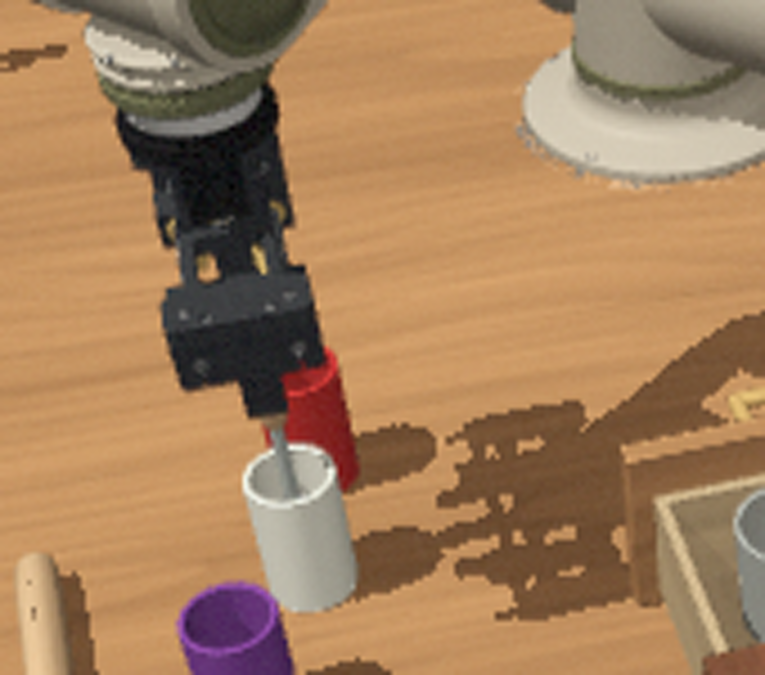

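The handle is between the fingers and the pot stands upright. Closing; I'll lift after a check.

apply_moves:
  commands:
    - [[0.02,-0.05,0,0,0,0,-1],[0,0,0,0,0,0,-1],[0,0,0,0,0,0,-1],[0,0,0,0,0,0,-1],[0,0,0,0,0,0,-1],[0,0,0,0,0,0,-1],[0,0,0,0,0,0,-1],[0,0,0,0,0,0,-1],[0,0,-0.1,0,0,0,-1],[0,0,-0.2,0,0,0,-1]]

```text
clock: 10.8
eef_pos: [464.8, -319.1, 163.2]
tcp_rot: [-180.0, -0.2, 2.2]
wrist_force: [-0.9, -0.5, -0.1]
opening: 16.9
```

apply_moves:
  commands:
    - [[0,0,-0.3,0,0,0,-1],[0,0,-0.5,0,0,0,-1],[0,0,-0.5,0,0,0,-1],[0,0,-0.5,0,0,0,-1],[0,0,-0.5,0,0,0,-1],[0,0,-0.5,0,0,0,-1],[0,0,-0.5,0,0,0,-1],[0,0,-0.6,0,0,0,-1],[0,0,-0.6,0,0,0,-1],[0,0,-0.6,0,0,0,-1]]

```text
clock: 11.63
eef_pos: [463.4, -318.3, 301.5]
tcp_rot: [-180.0, -0.2, 2.2]
wrist_force: [0.5, -0.6, -0.4]
opening: 16.9
```

```bash
python3 -c "
from h import *
np.set_printoptions(precision=1,suppress=True)
print(get_state()['opening'],pose()[0])
for n in('scene','top','wrist'):
    c=capture(n);cv2.imwrite(f'pics/{n}7.png',c['color'][:,:,::-1])
"
```

```text
16.90446999668219 [ 463.4 -318.3  301.5]
```

View pics/scene7.png

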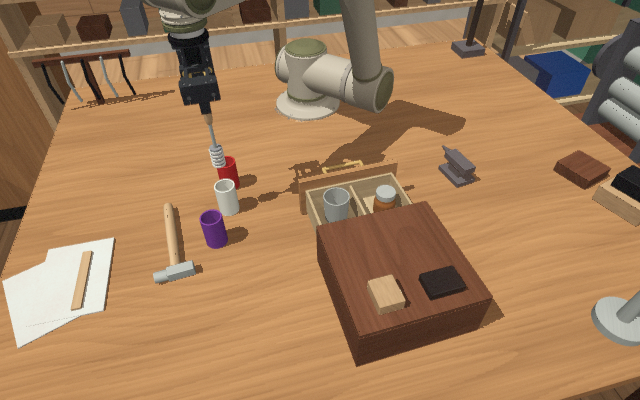

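View pics/wrist7.png

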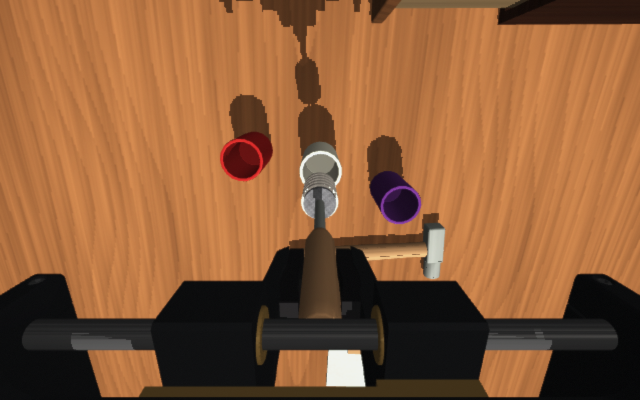

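The brush is held and hangs straight, with its head at about (218,156) in the scene view. The pot stays upright. I'll measure the bristle end and the beaker from both views.

```bash
python3 -c "
from h import *
np.set_printoptions(precision=1,suppress=True)
im=cv2.imread('pics/scene7.png')[:,:,::-1];crop(im,180,80,260,220,4,'pics/a.png');crop(im,290,150,420,250,6,'pics/b.png')
im=cv2.imread('pics/top7.png')[:,:,::-1];crop(im,370,190,470,270,7,'pics/c.png');
S=cam(capture('scene'));T=cam(capture('top'))
for z in (148,154,160): print(z,'pred scene end',proj(S,[463.4,-318.3,z]),'pred top',proj(T,[463.4,-318.3,z]))
"
```

```text
148 pred scene end [218.1 165. ] pred top [411.7 244.5]
154 pred scene end [217.7 163. ] pred top [412.2 244.2]
160 pred scene end [217.2 161. ] pred top [412.6 243.9]
```

View pics/a.png

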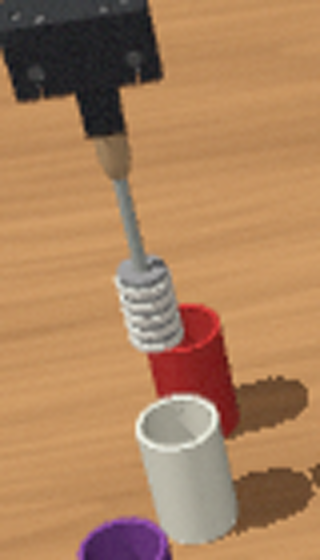

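View pics/b.png

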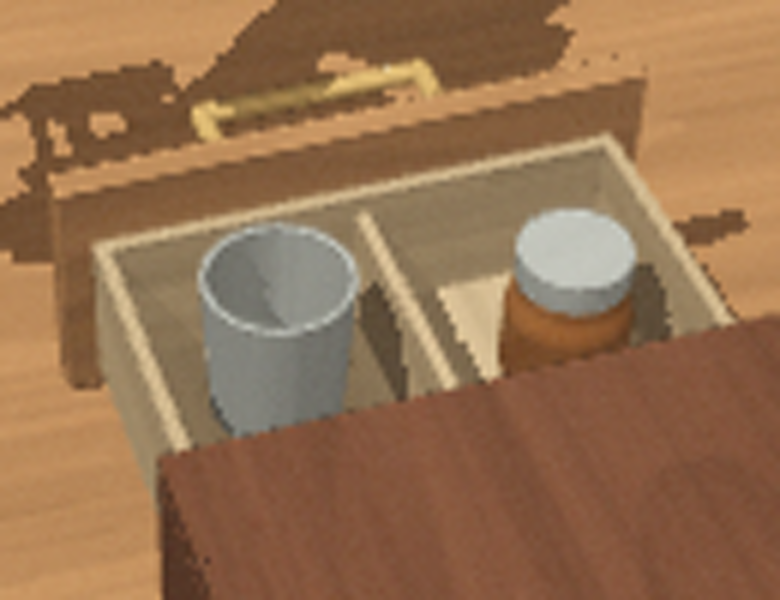

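View pics/c.png

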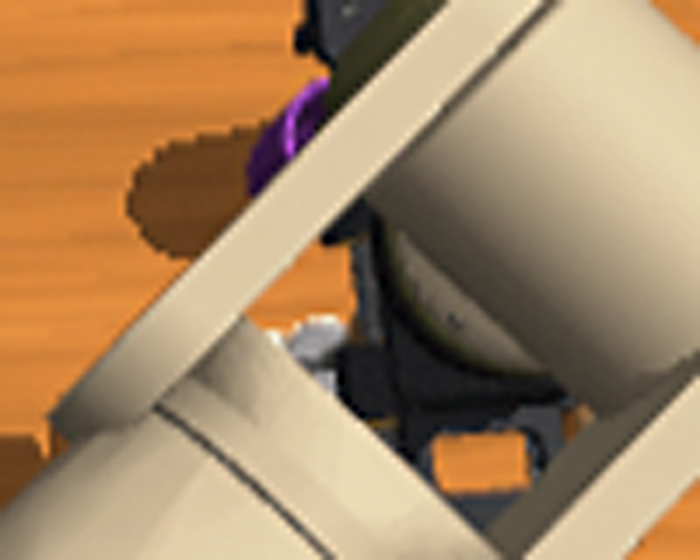

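```bash
python3 -c "
from h import *
np.set_printoptions(precision=1,suppress=True)
S=cam(capture('scene'))
print(onz(S,(290+278.5/6-.5,150+280.5/6-.5),94))
plan([583,-110,301],2.1,n=8)
"
```

```text
[587.  -58.7  94. ]
from [ 463.3 -318.2  298.8] d [119.7 208.2   2.2] rotvec/row [-0. -0.  0.]
[0.64, -1.02, -0.01, -0.02, -0.01, 0.01, 1.0] TOO BIG
[0.64, -1.02, -0.01, -0.02, -0.01, 0.01, 1.0] TOO BIG
[0.64, -1.02, -0.01, -0.02, -0.01, 0.01, 1.0] TOO BIG
[0.64, -1.02, -0.01, -0.02, -0.01, 0.01, 1.0] TOO BIG
[0.64, -1.02, -0.01, -0.02, -0.01, 0.01, 1.0] TOO BIG
[0.64, -1.02, -0.01, -0.02, -0.01, 0.01, 1.0] TOO BIG
[0.64, -1.02, -0.01, -0.02, -0.01, 0.01, 1.0] TOO BIG
[0.64, -1.02, -0.01, -0.02, -0.01, 0.01, 1.0] TOO BIG
```

apply_moves:
  commands:
    - [[0.2,-0.4,0,0,0,0,-1],[0.5,-0.8,-0.05,0,0,0,-1],[0.6,-0.95,-0.05,0,0,0,-1],[0.6,-0.95,0,0,0,0,-1],[0.6,-0.95,0,0,0,0,-1],[0.6,-0.95,0,0,0,0,-1],[0.6,-0.95,0,0,0,0,-1],[0.4,-0.8,0,0,0,0,-1],[0.2,-0.5,0,0,0,0,-1],[0.1,-0.2,0,0,0,0,-1]]

```text
clock: 12.77
eef_pos: [569.7, -113.1, 293.3]
tcp_rot: [-179.2, 0.7, 2.0]
wrist_force: [0.5, 0.2, -1.6]
opening: 16.7
```

```bash
python3 -c "
from h import *
np.set_printoptions(precision=1,suppress=True)
p=pose();c=capture('wrist');cv2.imwrite('pics/w8.png',c['color'][:,:,::-1]);C=cam(c,p)
print(p,'pred rim',proj(C,[583.2,-61.2,94]))
crop(c['color'],180,100,460,260,2.8,'pics/w8c.png')
plan([583.2,-61.2,301],2.1,n=4)
"
```

```text
(array([ 569.7, -113.1,  293.3]), array([[ 1.,  0., -0.],
       [ 0., -1.,  0.],
       [-0., -0., -1.]])) pred rim [336.3 133.5]
from [ 569.8 -112.9  293.2] d [13.4 51.7  7.8] rotvec/row [-0.2  0.2 -0. ]
[0.15, -0.51, -0.07, -0.2, 0.17, -0.01, 1.0] 
[0.15, -0.51, -0.07, -0.2, 0.17, -0.01, 1.0] 
[0.15, -0.51, -0.08, -0.2, 0.17, -0.01, 1.0] 
[0.15, -0.51, -0.08, -0.2, 0.17, -0.01, 1.0]
```

View pics/w8.png

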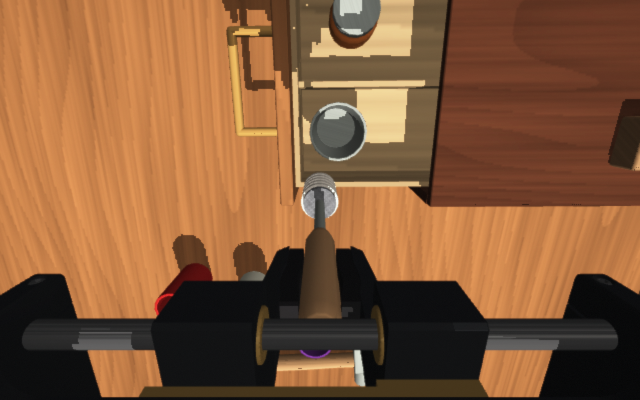

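View pics/w8c.png

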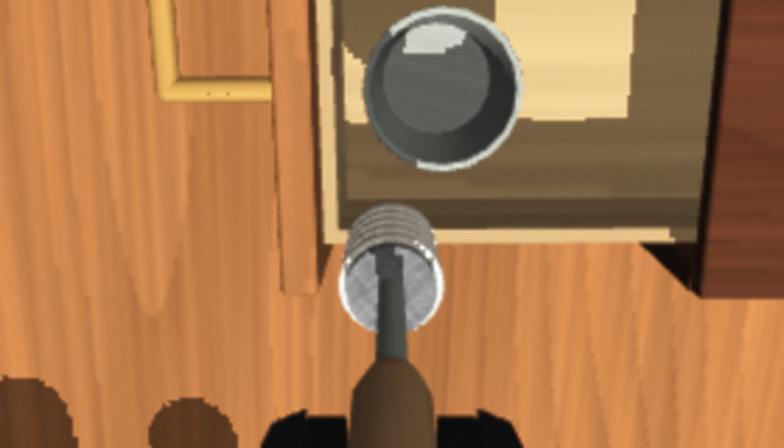

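In the 2.8x crop the beaker rim centre is (443,89), the floor centre (437,83) and the top of the bristle head (391,287).

```bash
python3 -c "
from h import *
np.set_printoptions(precision=2,suppress=True)
p=pose();c=capture('wrist');C=cam(c,p)
f=lambda x,y:(180+(x+.5)/2.8-.5,100+(y+.5)/2.8-.5)
print('rim',onz(C,f(443,89),94),'diam',np.linalg.norm(onz(C,f(365,89),94)-onz(C,f(521,89),94)))
print('floor',onz(C,f(437,83),27))
print('head top',onz(C,f(391,287),p[0][2]-147.5+50),'shank mid',onz(C,f(394,350),p[0][2]-147.5+112))
print('TCP',p[0],'axis z',p[1][:,2])
"
```

```text
rim [584.85 -58.61  94.  ] diam 61.43843383413107
floor [585.18 -61.16  27.  ]
head top [ 567.45 -109.05  195.69] shank mid [ 568.77 -104.52  257.69]
TCP [ 569.79 -112.88  293.19] axis z [-0.01  0.01 -1.  ]
```

apply_moves:
  commands:
    - [[0.15,-0.45,0,-0.2,0.2,0,-1],[0.15,-0.5,0,-0.2,0.2,0,-1],[0.15,-0.5,0,-0.2,0.2,0,-1],[0.1,-0.3,0,-0.2,0.1,0,-1],[0.05,-0.15,0,0,0,0,-1],[0,0,0,0,0,0,-1],[0,0,0,0,0,0,-1],[0,0,0,0,0,0,-1],[0,0,0,0,0,0,-1],[0,0,0,0,0,0,-1]]

```text
clock: 13.7
eef_pos: [582.7, -65.8, 293.0]
tcp_rot: [179.8, -0.0, 1.6]
wrist_force: [-0.5, -0.5, -0.3]
opening: 16.9
```

```bash
python3 -c "
from h import *
np.set_printoptions(precision=2,suppress=True)
p=pose();c=capture('wrist');C=cam(c,p)
plan([585,-61,181],2.1,n=8)
crop(c['color'],180,100,460,260,2.8,'pics/w9c.png')
c=capture('scene');crop(c['color'],250,90,420,250,4,'pics/s9c.png')
"
```

```text
from [582.7 -65.8 293. ] d [   2.3    4.8 -112. ] rotvec/row [ 0.02 -0.   -0.06]
[0.01, -0.03, 0.56, 0.02, -0.0, -0.06, 1.0] 
[0.01, -0.03, 0.56, 0.02, -0.0, -0.06, 1.0] 
[0.01, -0.03, 0.56, 0.02, -0.0, -0.06, 1.0] 
[0.01, -0.02, 0.56, 0.02, -0.0, -0.06, 1.0] 
[0.01, -0.02, 0.56, 0.02, -0.0, -0.06, 1.0] 
[0.01, -0.02, 0.56, 0.02, -0.0, -0.06, 1.0] 
[0.01, -0.02, 0.56, 0.02, -0.0, -0.06, 1.0] 
[0.01, -0.02, 0.56, 0.02, -0.0, -0.06, 1.0]
```

View pics/w9c.png

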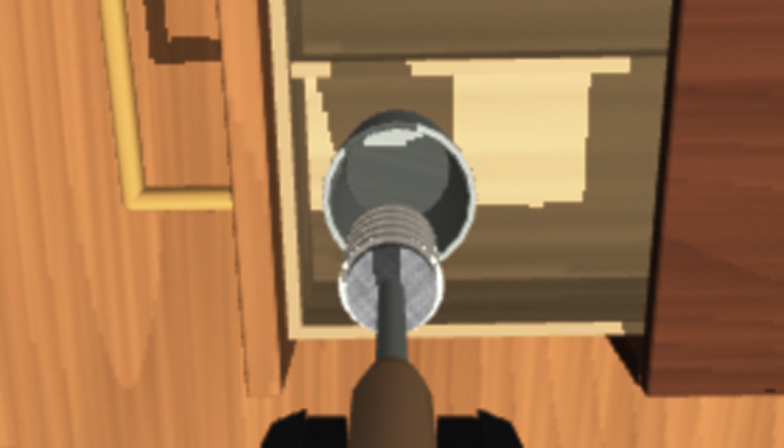

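View pics/s9c.png

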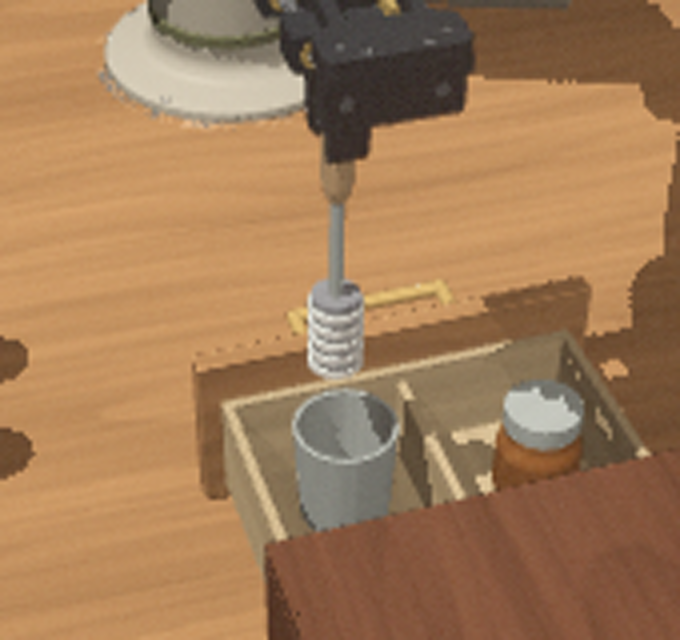

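```bash
python3 -c "
from h import *
np.set_printoptions(precision=2,suppress=True)
p=pose();c=capture('wrist');C=cam(c,p)
f=lambda x,y:(180+(x+.5)/2.8-.5,100+(y+.5)/2.8-.5)
print('rim',onz(C,f(400,194),94),'diam',np.linalg.norm(onz(C,f(325,194),94)-onz(C,f(475,194),94)))
print('head top',onz(C,f(391,287),p[0][2]-147.5+50))
print('TCP',p[0],'axis z',p[1][:,2])
S=cam(capture('scene'));g=lambda x,y:(250+(x+.5)/4-.5,90+(y+.5)/4-.5)
print('scene rim',onz(S,g(346,432),94),'brush end',onz(S,g(335,361),p[0][2]-147.5))
"
```

```text
rim [585.1  -57.16  94.  ] diam 61.336695501581794
head top [581.65 -63.44 195.53]
TCP [582.72 -65.73 293.03] axis z [ 0. -0. -1.]
scene rim [591.72 -59.53  94.  ] brush end [584.85 -64.79 145.53]
```

Views agree that I need about +3 mm in x and +5.5 mm in y. I'll centre and descend to just inside the rim, then check.

apply_moves:
  commands:
    - [[0.06,-0.1,0,0,0,-0.1,-1],[0.04,-0.08,0,0,0,-0.1,-1],[0,0,0.2,0,0,-0.1,-1],[0,0,0.4,0,0,0,-1],[0,0,0.5,0,0,0,-1],[0,0,0.5,0,0,0,-1],[0,0,0.5,0,0,0,-1],[0,0,0.3,0,0,0,-1],[0,0,0.1,0,0,0,-1],[0,0,0,0,0,0,-1]]

```text
clock: 14.73
eef_pos: [585.6, -60.1, 226.3]
tcp_rot: [179.8, -0.1, 2.1]
wrist_force: [-0.4, -0.4, -1.4]
opening: 17.3
```

```bash
python3 -c "
from h import *
np.set_printoptions(precision=2,suppress=True)
plan([586,-60.3,181],2.1,n=5)
p=pose();c=capture('wrist')
crop(c['color'],180,100,460,260,2.8,'pics/w10c.png')
c=capture('scene');crop(c['color'],250,90,420,250,4,'pics/s10c.png')
"
```

```text
from [585.6 -60.1 226.3] d [  0.4  -0.2 -45.3] rotvec/row [ 0.03 -0.01 -0.01]
[0.0, 0.0, 0.36, 0.03, -0.01, -0.01, 1.0] 
[0.0, 0.0, 0.36, 0.03, -0.01, -0.01, 1.0] 
[0.0, 0.0, 0.36, 0.03, -0.01, -0.01, 1.0] 
[0.0, 0.0, 0.36, 0.03, -0.01, -0.01, 1.0] 
[0.0, 0.0, 0.36, 0.03, -0.01, -0.01, 1.0]
```

View pics/w10c.png

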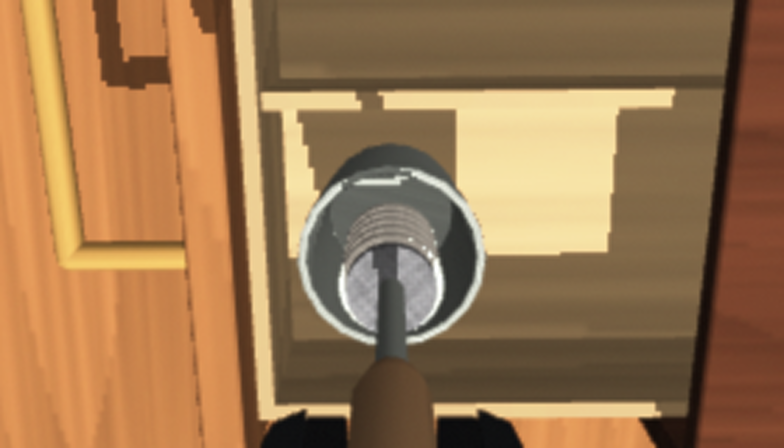

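View pics/s10c.png

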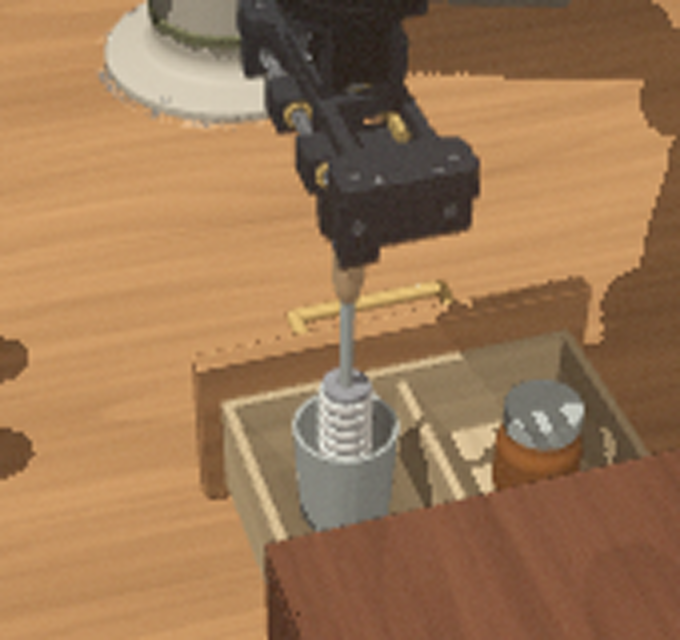

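The head is inside the rim and well centred (rim centre x 392, head x 390). Going to the bottom.

apply_moves:
  commands:
    - [[0,0,0.2,0,0,0,-1],[0,0,0.35,0,0,0,-1],[0,0,0.35,0,0,0,-1],[0,0,0.35,0,0,0,-1],[0,0,0.25,0,0,0,-1],[0,0,0.1,0,0,0,-1],[0,0,0,0,0,0,-1],[0,0,0,0,0,0,-1],[0,0,0,0,0,0,-1],[0,0,0,0,0,0,-1]]

```text
clock: 15.67
eef_pos: [586.7, -60.6, 184.4]
tcp_rot: [179.7, -0.3, 2.1]
wrist_force: [0.4, -0.3, -0.6]
opening: 17.2
```

```bash
python3 -c "
from h import *
np.set_printoptions(precision=2,suppress=True)
plan([586,-60.3,181],2.1,n=1)
p=pose();c=capture('wrist')
crop(c['color'],180,100,460,300,2.8,'pics/w11c.png')
c=capture('scene');crop(c['color'],250,90,420,250,4,'pics/s11c.png')
"
```

```text
from [586.7 -60.6 184.4] d [-0.7  0.3 -3.4] rotvec/row [ 0.25 -0.29 -0.03]
[-0.03, -0.01, 0.13, 0.25, -0.29, -0.03, 1.0]
```

View pics/w11c.png

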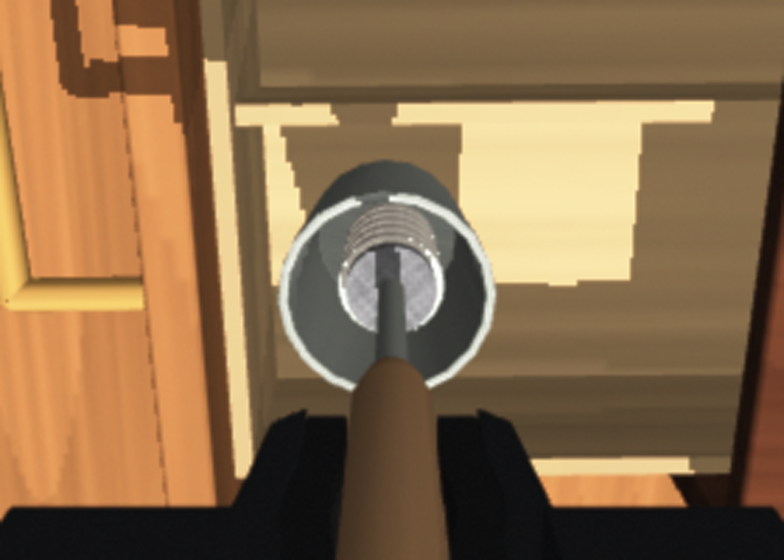

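View pics/s11c.png

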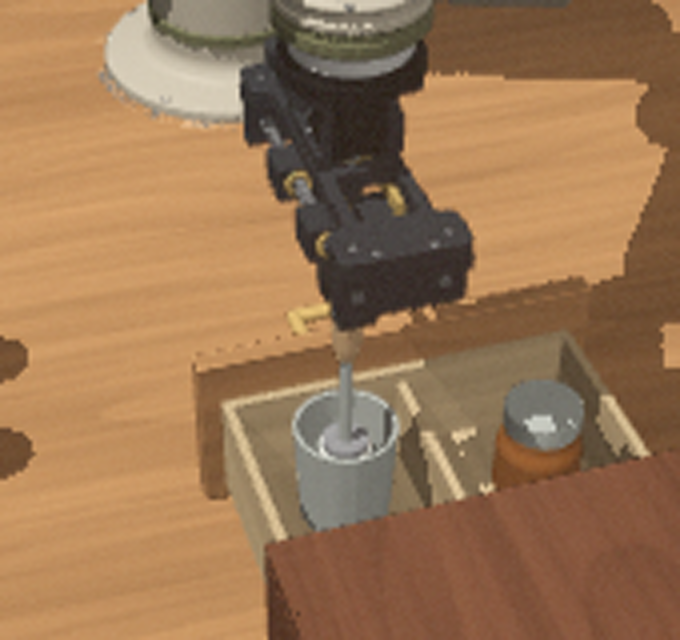

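Head and rim are concentric ((391,287) vs (388,293), nearly the same height). It's about 9 mm above the floor, so I'll go down a little more, gently.

apply_moves:
  commands:
    - [[0,0,0.1,0.1,-0.1,0,-1],[0,0,0.1,0.1,-0.1,0,-1],[0,0,0.08,0,-0.1,0,-1],[0,0,0,0,0,0,-1],[0,0,0,0,0,0,-1],[0,0,0,0,0,0,-1],[0,0,0,0,0,0,-1],[0,0,0,0,0,0,-1],[0,0,0,0,0,0,-1],[0,0,0,0,0,0,-1]]

```text
clock: 16.6
eef_pos: [586.9, -60.6, 177.3]
tcp_rot: [179.9, -0.0, 2.1]
wrist_force: [0.3, 0.0, -1.3]
opening: 17.1
```

apply_moves:
  commands:
    - [[0,0,0.06,0,0,0,-1],[0,0,0.06,0,0,0,-1],[0,0,0.03,0,0,0,-1],[0,0,0,0,0,0,-1],[0,0,0,0,0,0,-1],[0,0,0,0,0,0,-1],[0,0,0,0,0,0,-1],[0,0,0,0,0,0,-1],[0,0,0,0,0,0,-1],[0,0,0,0,0,0,-1]]

```text
clock: 17.43
eef_pos: [588.0, -61.0, 176.7]
tcp_rot: [179.8, -0.4, 2.1]
wrist_force: [0.1, 0.1, 0.8]
opening: 17.2
```

It seems to rest on the floor (z stopped at 176.7, force changed by about 2 N). First upstroke of about 58 mm.

apply_moves:
  commands:
    - [[-0.04,0,-0.2,0,-0.2,0,-1],[-0.02,0,-0.3,0,-0.2,0,-1],[0,0,-0.4,0,0,0,-1],[0,0,-0.4,0,0,0,-1],[0,0,-0.4,0,0,0,-1],[0,0,-0.3,0,0,0,-1],[0,0,-0.2,0,0,0,-1],[0,0,-0.1,0,0,0,-1],[0,0,0,0,0,0,-1],[0,0,0,0,0,0,-1]]

```text
clock: 18.27
eef_pos: [585.9, -60.8, 239.2]
tcp_rot: [179.8, 0.2, 2.1]
wrist_force: [0.3, -0.7, -1.1]
opening: 16.9
```

```bash
python3 -c "
from h import *
np.set_printoptions(precision=2,suppress=True)
plan([586,-60.5,180],2.1,n=1)
c=capture('scene');crop(c['color'],250,90,420,250,4,'pics/s12c.png')
"
```

```text
from [585.9 -60.8 239.2] d [  0.1   0.3 -59.2] rotvec/row [ 0.16  0.2  -0.03]
[0.01, -0.02, 2.37, 0.16, 0.2, -0.03, 1.0] TOO BIG
```

View pics/s12c.png

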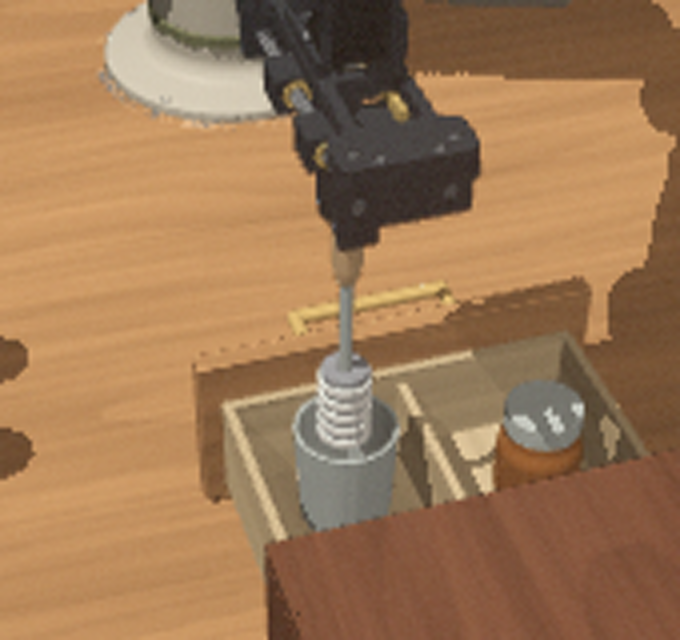

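The brush end is about 62 mm above the floor, just inside the rim. The beaker is upright and unmoved. Second downstroke.

apply_moves:
  commands:
    - [[0,0,0.2,0,0,0,-1],[0,0,0.35,0,0,0,-1],[0,0,0.4,0,0,0,-1],[0,0,0.4,0,0,0,-1],[0,0,0.35,0,0,0,-1],[0,0,0.25,0,0,0,-1],[0,0,0.15,0,0,0,-1],[0,0,0.1,0,0,0,-1],[0,0,0.05,0,0,0,-1],[0,0,0,0,0,0,-1]]

```text
clock: 19.15
eef_pos: [585.5, -60.9, 177.3]
tcp_rot: [179.8, 0.2, 2.1]
wrist_force: [-0.1, 0.4, -0.8]
opening: 17.2
```

apply_moves:
  commands:
    - [[0,0,0.04,0,0,0,-1],[0,0,0,0,0,0,-1],[0,0,-0.2,0,0,0,-1],[0,0,-0.3,0,0,0,-1],[0,0,-0.4,0,0,0,-1],[0,0,-0.4,0,0,0,-1],[0,0,-0.4,0,0,0,-1],[0,0,-0.3,0,0,0,-1],[0,0,-0.1,0,0,0,-1],[0,0,0,0,0,0,-1]]

```text
clock: 19.98
eef_pos: [585.8, -60.8, 233.7]
tcp_rot: [179.8, 0.2, 2.1]
wrist_force: [0.7, -0.2, -1.2]
opening: 17.1
```

```bash
python3 -c "
from h import *
np.set_printoptions(precision=2,suppress=True)
print(pose()[0])
c=capture('scene');crop(c['color'],250,90,420,250,4,'pics/s13c.png')
"
```

```text
[585.8  -60.78 233.7 ]
```

View pics/s13c.png

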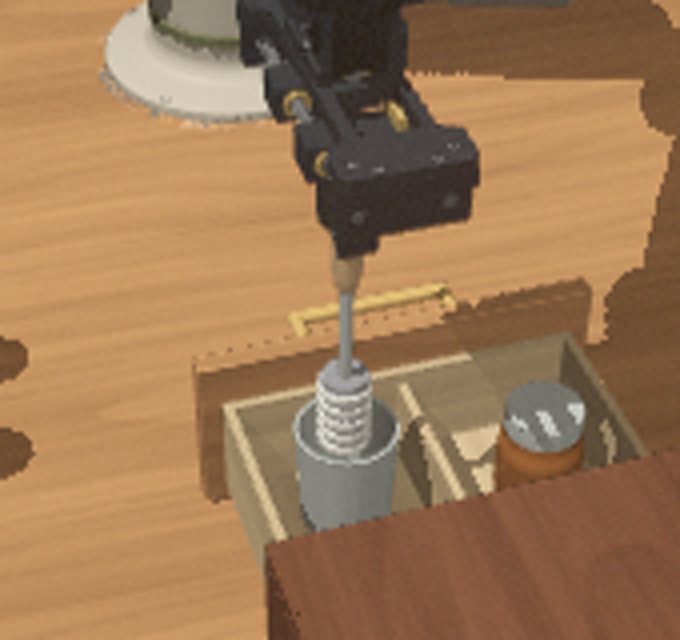

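Both strokes are done and the beaker stands. Now lift out and go back to the pot.

apply_moves:
  commands:
    - [[0,0,-0.5,0,0,0,-1],[0,0,-0.8,0,0,0,-1],[0,0,-0.8,0,0,0,-1],[-0.1,0.2,-0.4,0,0,0,-1],[-0.3,0.6,-0.1,0,0,0,-1],[-0.4,0.8,0,0,0,0,-1],[-0.4,0.9,0,0,0,0,-1],[-0.4,0.9,0,0,0,0,-1],[-0.4,0.9,0,0,0,0,-1],[-0.4,0.9,0,0,0,0,-1]]

```text
clock: 20.87
eef_pos: [528.7, -192.9, 296.0]
tcp_rot: [-179.9, 0.8, 2.5]
wrist_force: [-0.1, -0.0, -0.1]
opening: 17.4
```

```bash
python3 -c "
from h import *
np.set_printoptions(precision=2,suppress=True)
plan([464.5,-318.4,301],2.1,n=6)
"
```

```text
from [ 528.7 -192.9  296. ] d [ -64.2 -125.5    5. ] rotvec/row [-0.02  0.13  0.07]
[-0.46, 0.82, -0.03, -0.02, 0.13, 0.07, 1.0] 
[-0.46, 0.82, -0.03, -0.02, 0.13, 0.07, 1.0] 
[-0.46, 0.82, -0.03, -0.02, 0.13, 0.07, 1.0] 
[-0.46, 0.82, -0.03, -0.02, 0.13, 0.07, 1.0] 
[-0.46, 0.82, -0.03, -0.02, 0.13, 0.07, 1.0] 
[-0.46, 0.82, -0.03, -0.02, 0.13, 0.07, 1.0]
```

apply_moves:
  commands:
    - [[-0.45,0.8,0,0,0.1,0.1,-1],[-0.45,0.8,0,0,0.1,0.1,-1],[-0.45,0.8,0,0,0.1,0.1,-1],[-0.35,0.7,0,0,0.1,0.1,-1],[-0.25,0.5,0,0,0.1,0,-1],[-0.15,0.3,0,0,0.1,0,-1],[-0.05,0.1,0,0,0.1,0,-1],[0,0,0,0,0,0,-1],[0,0,0,0,0,0,-1],[0,0,0,0,0,0,-1]]

```text
clock: 21.7
eef_pos: [473.7, -302.2, 290.7]
tcp_rot: [-179.5, 0.5, 1.8]
wrist_force: [-0.1, -0.3, -0.2]
opening: 17.0
```

```bash
python3 -c "
from h import *
np.set_printoptions(precision=2,suppress=True)
plan([464.5,-318.4,296],2.1,n=1)
c=capture('wrist');cv2.imwrite('pics/w14.png',c['color'][:,:,::-1]);crop(c['color'],180,100,460,260,2.8,'pics/w14c.png')
c=capture('scene');crop(c['color'],160,80,290,230,4,'pics/s14c.png')
"
```

```text
from [ 473.7 -302.2  290.7] d [ -9.2 -16.2   5.3] rotvec/row [-0.51  0.46 -0.26]
[-0.39, 0.63, -0.22, -0.51, 0.46, -0.26, 1.0]
```

View pics/w14c.png

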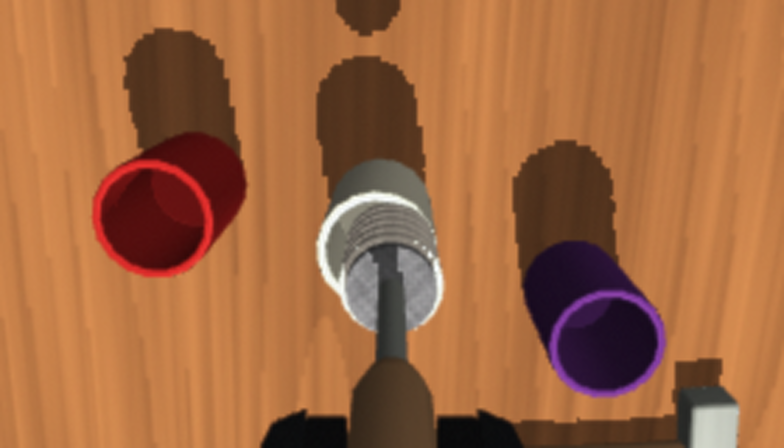

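View pics/s14c.png

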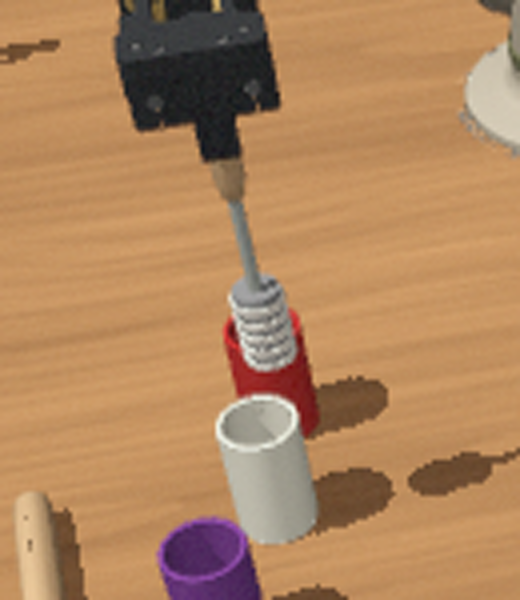

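Pot rim centre in the wrist crop is about (374,249), and (258.5,423) in the scene crop; the brush head is at (391,287).

```bash
python3 -c "
from h import *
np.set_printoptions(precision=2,suppress=True)
p=pose();c=capture('wrist');C=cam(c,p)
f=lambda x,y:(180+(x+.5)/2.8-.5,100+(y+.5)/2.8-.5)
print('rim',onz(C,f(374,249),85),'head top',onz(C,f(391,287),p[0][2]-148.5+50),p[0],p[1][:,2])
print(np.linalg.norm(onz(C,f(317,249),85)-onz(C,f(431,249),85)))
S=cam(capture('scene'));g=lambda x,y:(160+(x+.5)/4-.5,80+(y+.5)/4-.5)
print('rim',onz(S,g(258.5,423),85),'brush end',onz(S,g(270,359),p[0][2]-148.5))
"
```

```text
rim [ 464.28 -316.84   85.  ] head top [ 471.9  -299.07  192.32] [ 473.82 -302.13  290.82] [-0.01  0.01 -1.  ]
48.54557031472171
rim [ 467.79 -315.05   85.  ] brush end [ 478.64 -299.12  142.32]
```

The pot hasn't moved (same as the first measurement within 1 mm). Centring over it.

apply_moves:
  commands:
    - [[-0.12,0.2,0,-0.15,0.15,0,-1],[-0.12,0.2,0,-0.15,0.15,0,-1],[-0.1,0.15,0,-0.15,0.15,0,-1],[-0.04,0.08,0,0,0,0,-1],[0,0,0,0,0,0,-1],[0,0,0,0,0,0,-1],[0,0,0,0,0,0,-1],[0,0,0,0,0,0,-1],[0,0,0,0,0,0,-1],[0,0,0,0,0,0,-1]]

```text
clock: 22.73
eef_pos: [464.0, -319.7, 291.0]
tcp_rot: [180.0, -0.1, 1.9]
wrist_force: [0.1, 0.3, -0.4]
opening: 16.9
```

```bash
python3 -c "
from h import *
np.set_printoptions(precision=2,suppress=True)
p=pose();plan([464.5,-318.3,240],2.1,n=1)
c=capture('wrist');crop(c['color'],180,100,460,260,2.8,'pics/w15c.png')
C=cam(c,p);print('pred rim px crop',(proj(C,[464.5,-318,85])-[180,100])*2.8)
"
```

```text
from [ 464.  -319.7  291. ] d [  0.5   1.4 -51. ] rotvec/row [ 0.03 -0.07 -0.22]
[0.02, -0.06, 2.04, 0.03, -0.07, -0.22, 1.0] TOO BIG
pred rim px crop [393.69 206.59]
```

View pics/w15c.png

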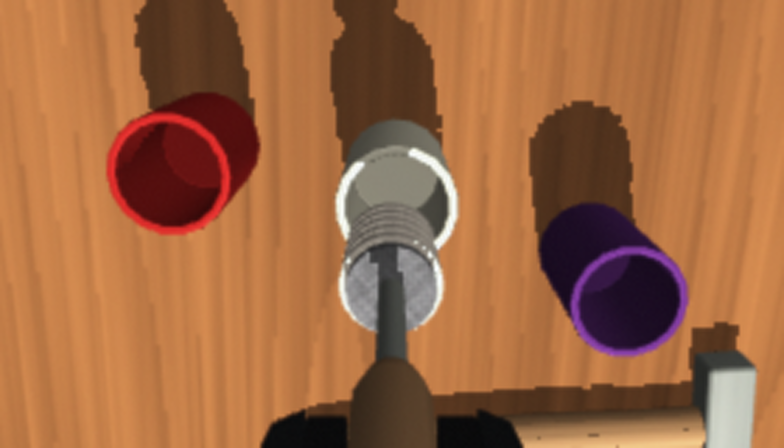

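apply_moves:
  commands:
    - [[0.04,-0.05,0,0,0,0,-1],[0,0,0.2,0,0,0,-1],[0,0,0.4,0,0,0,-1],[0,0,0.5,0,0,0,-1],[0,0,0.4,0,0,0,-1],[0,0,0.2,0,0,0,-1],[0,0,0,0,0,0,-1],[0,0,0,0,0,0,-1],[0,0,0,0,0,0,-1],[0,0,0,0,0,0,-1]]

```text
clock: 23.62
eef_pos: [465.7, -317.8, 246.4]
tcp_rot: [179.9, -0.1, 1.9]
wrist_force: [0.6, 0.2, -0.8]
opening: 16.8
```

```bash
python3 -c "
from h import *
np.set_printoptions(precision=2,suppress=True)
p=pose();plan([465,-318.3,154.5],2.1,n=1)
c=capture('wrist');crop(c['color'],180,100,460,260,2.8,'pics/w16c.png')
C=cam(c,p);print('pred rim px crop',(proj(C,[465,-318,85])-[180,100])*2.8)
f=lambda x,y:(180+(x+.5)/2.8-.5,100+(y+.5)/2.8-.5)
print('head top',onz(C,f(391,287),p[0][2]-148.5+50))
c=capture('scene');crop(c['color'],160,80,290,230,4,'pics/s16c.png')
"
```

```text
from [ 465.7 -317.8  246.4] d [ -0.7  -0.5 -91.9] rotvec/row [ 0.09 -0.13 -0.15]
[-0.04, 0.01, 3.68, 0.09, -0.13, -0.15, 1.0] TOO BIG
pred rim px crop [390.29 238.31]
head top [ 464.77 -315.74  147.93]
```

View pics/w16c.png

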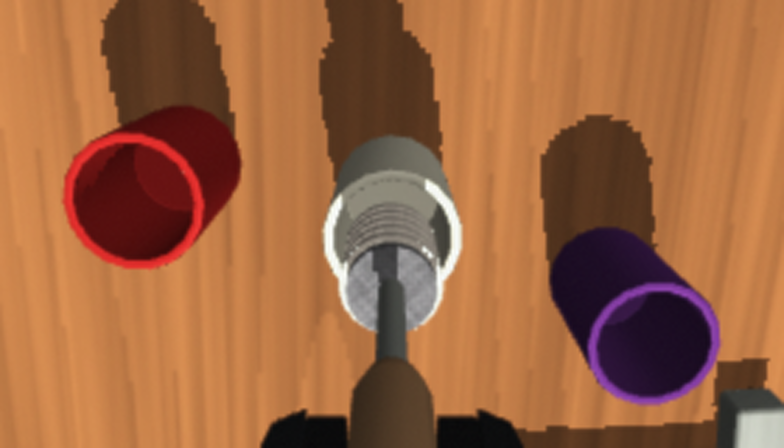

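View pics/s16c.png

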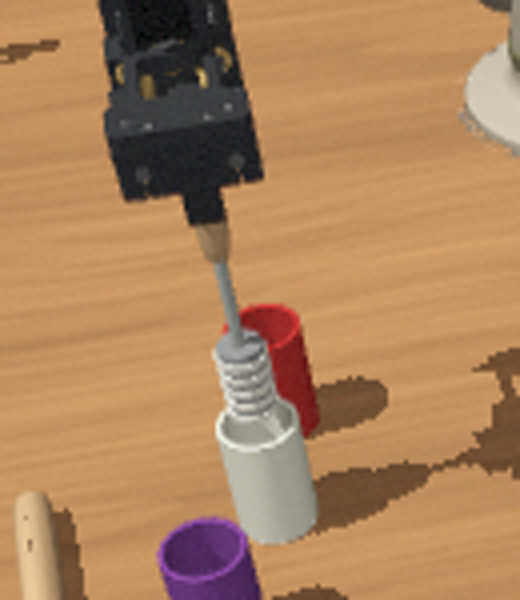

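Rim centre (392,240) and head x 391 agree, and clearance is about 6 mm all round. I'll go in slowly.

apply_moves:
  commands:
    - [[0,0.05,0,0,0,0,-1],[0,0,0.15,0,0,0,-1],[0,0,0.25,0,0,0,-1],[0,0,0.3,0,0,0,-1],[0,0,0.3,0,0,0,-1],[0,0,0.2,0,0,0,-1],[0,0,0.1,0,0,0,-1],[0,0,0,0,0,0,-1],[0,0,0,0,0,0,-1],[0,0,0,0,0,0,-1]]

```text
clock: 24.55
eef_pos: [465.7, -319.2, 210.1]
tcp_rot: [179.9, -0.1, 1.9]
wrist_force: [-0.6, -0.5, -1.9]
opening: 16.8
```

```bash
python3 -c "
from h import *
p=pose();plan([465.3,-319,155],2.1,n=1)
c=capture('wrist');crop(c['color'],180,100,460,260,2.8,'pics/w17c.png')
c=capture('scene');crop(c['color'],160,80,290,230,4,'pics/s17c.png')
"
```

```text
from [ 465.7 -319.2  210.1] d [ -0.4   0.2 -55.1] rotvec/row [ 0.07 -0.11 -0.16]
[-0.02, -0.01, 2.2, 0.07, -0.11, -0.16, 1.0] TOO BIG
```

View pics/w17c.png

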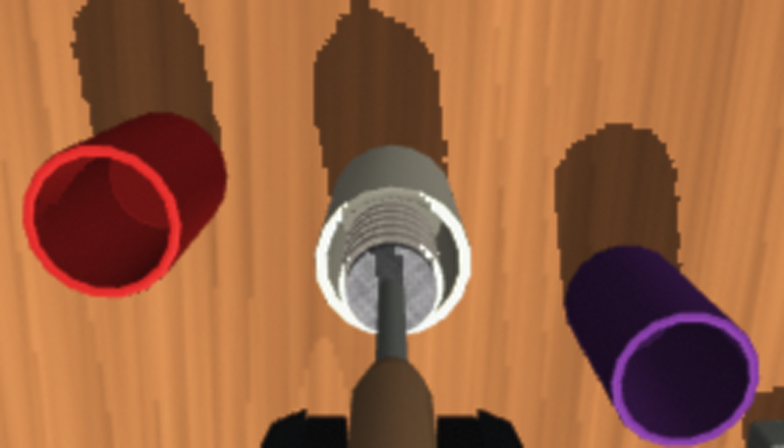

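View pics/s17c.png

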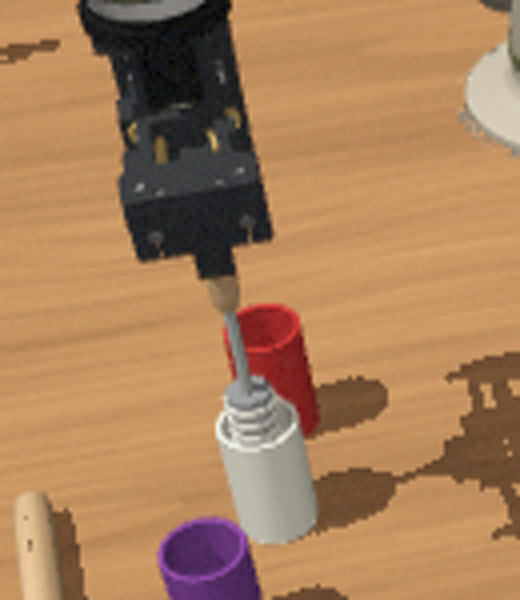

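Head is inside the pot without contact and the pot hasn't moved. Continuing down to just above its floor.

apply_moves:
  commands:
    - [[0,0,0.15,0,0,0,-1],[0,0,0.3,0,0,0,-1],[0,0,0.35,0,0,0,-1],[0,0,0.35,0,0,0,-1],[0,0,0.35,0,0,0,-1],[0,0,0.25,0,0,0,-1],[0,0,0.15,0,0,0,-1],[0,0,0,0,0,0,-1],[0,0,0,0,0,0,-1],[0,0,0,0,0,0,-1]]

```text
clock: 25.48
eef_pos: [465.7, -319.1, 157.0]
tcp_rot: [180.0, -0.1, 1.9]
wrist_force: [0.1, 1.2, 0.3]
opening: 17.1
```

apply_moves:
  commands:
    - [[0,0,0.05,0,0,0,-1],[0,0,0.03,0,0,0,-1],[0,0,0,0,0,0,-1],[0,0,0,0,0,0,-1],[0,0,0,0,0,0,-0.6],[0,0,0,0,0,0,-0.4],[0,0,0,0,0,0,0],[0,0,0,0,0,0,0],[0,0,0,0,0,0,0],[0,0,0,0,0,0,0]]

```text
clock: 26.32
eef_pos: [466.3, -319.8, 156.8]
tcp_rot: [179.8, -0.3, 1.9]
wrist_force: [0.5, 0.0, 0.0]
opening: 44.0
```

```bash
python3 -c "
from h import *
c=capture('scene');crop(c['color'],160,80,290,230,4,'pics/s18c.png')
c=capture('wrist');crop(c['color'],180,100,460,300,2.8,'pics/w18c.png')
"
```

```text
(no output)
```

View pics/s18c.png

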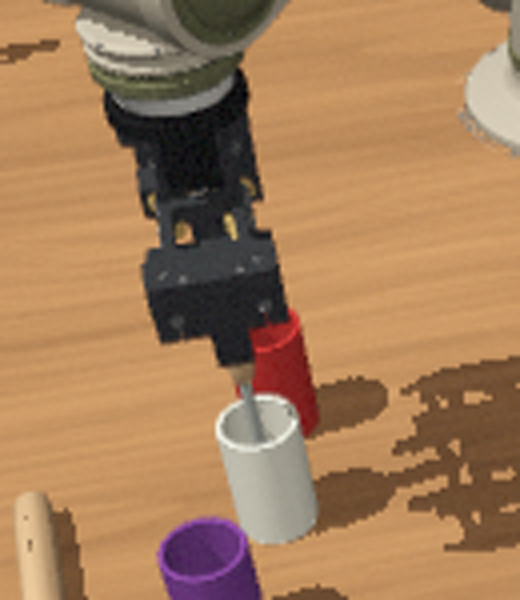

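View pics/w18c.png

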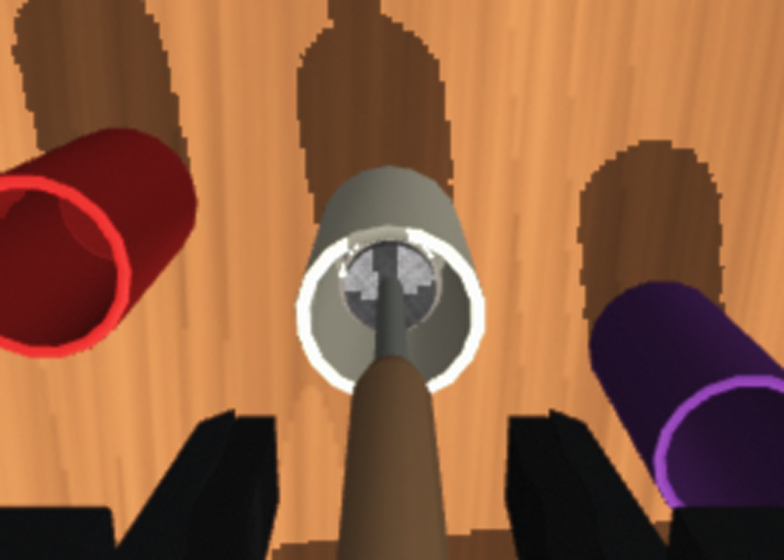

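Released, and the brush stands in the pot. Retreating straight up.

apply_moves:
  commands:
    - [[0,0,-0.2,0,0,0,0.2],[0,0,-0.4,0,0,0,0.2],[0,0,-0.6,0,0,0,0.2],[0,0,-0.7,0,0,0,0.2],[0,0,-0.7,0,0,0,0.2],[0,0,-0.7,0,0,0,0.2],[0,0,-0.7,0,0,0,0.2],[0,-0.3,-0.5,0,0,0,0.2],[-0.3,-0.6,0,0,0,0,0.2],[-0.5,-0.8,0,0,0,0,0.2]]

```text
clock: 27.25
eef_pos: [444.8, -278.9, 281.3]
tcp_rot: [179.6, -0.4, 1.8]
wrist_force: [-0.4, 0.3, 0.1]
opening: 52.5
```

apply_moves:
  commands:
    - [[-0.4,-1,0,0,0,0,0.2],[-0.4,-1,0,0,0,0,0.2],[-0.4,-1,0,0,0,0,0.2],[-0.3,-0.8,0,0,0,0,0.2],[-0.2,-0.6,0,0,0,0,0.2],[0,-0.4,0,0,0,0,0.2],[0,-0.2,0,0,0,0,0.2],[0,0,0,0,0,0,0.2],[0,0,0,0,0,0,0.2],[0,0,0,0,0,0,0.2]]

```text
clock: 28.08
eef_pos: [394.9, -148.2, 288.1]
tcp_rot: [179.1, -0.9, 1.9]
wrist_force: [-0.1, -0.4, 0.1]
opening: 52.7
```

```bash
python3 -c "
from h import *
for n in('scene','top'):
    c=capture(n);cv2.imwrite(f'pics/{n}19.png',c['color'][:,:,::-1])
    if n=='scene': crop(c['color'],160,110,420,270,3,'pics/s19c.png')
    else: crop(c['color'],240,150,460,290,3.6,'pics/t19c.png')
"
```

```text
(no output)
```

View pics/s19c.png

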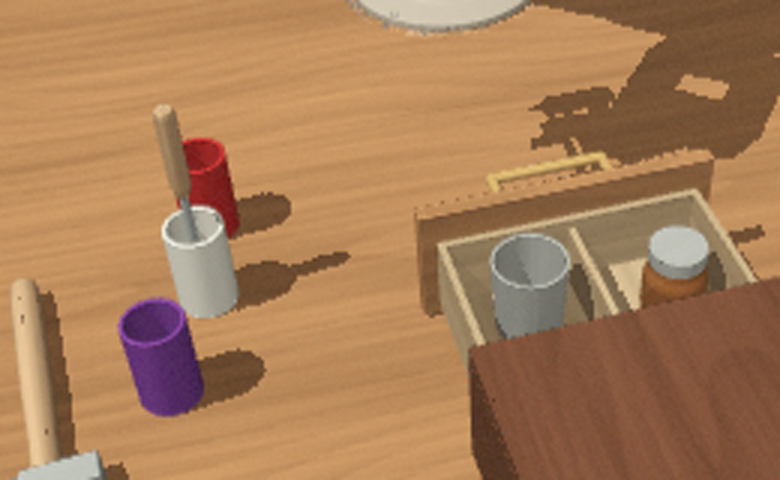

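View pics/t19c.png

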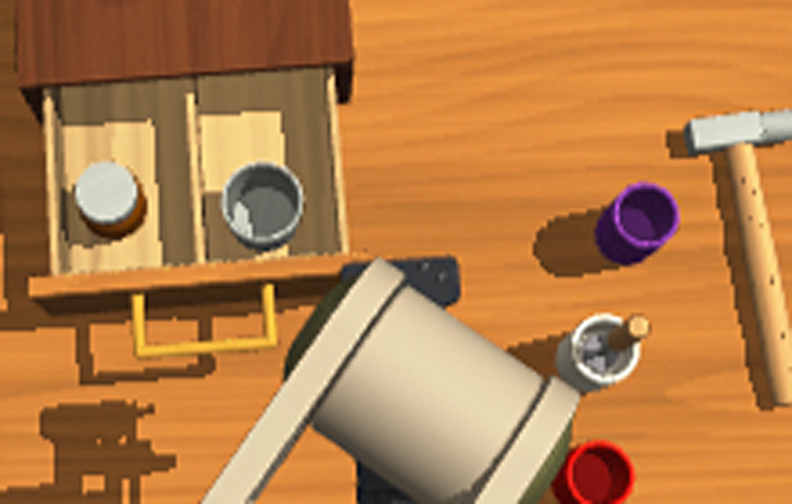

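The brush stands in the white pot with its tip at the right height, and the beaker and jar are upright. Last check is the drawer travel, from the handle: (140,352) and (272,343) in this crop.

```bash
python3 -c "
from h import *
np.set_printoptions(precision=1,suppress=True)
T=cam(capture('top'));S=cam(capture('scene'));f=lambda x,y:(240+(x+.5)/3.6-.5,150+(y+.5)/3.6-.5);g=lambda x,y:(160+(x+.5)/3-.5,110+(y+.5)/3-.5)
print(onz(T,f(140,352),92),onz(T,f(272,343),92),'start 622.3 626.1')
print('tip',tri(T,f(638,327),S,g(164,110)),'rim',onz(T,f(606,348),85),'beaker',onz(T,f(262,203),94))
print(get_state()['clock'])
"
```

```text
[473.8  34.9  92. ] [477.4 -65.5  92. ] start 622.3 626.1
tip (array([ 466.3, -318.6,  205.6]), np.float64(3.9660979986566325)) rim [ 466.2 -319.9   85. ] beaker [585.8 -61.   94. ]
28.2833
```

```bash
python3 -c "
from bench import *
print(finish_job())"
```

```text
the job is handed in; nothing more can be done
None
```

The job is done and handed in at about 28 s of the 67 s allowed; no verdict is reported back.

**What I did**
- I pulled the drawer by its bar until the force rose to 23 N at the stop.
- I took the brush from the white pot and made two full strokes in the beaker. Each went down to the floor within about 3 mm, and back up to roughly 57–62 mm above it.
- I stood the brush back in its pot, let go and moved the arm clear.

**Last checks**
- **Drawer:** the handle measured 148.6 mm of travel between pictures. The arm itself moved about 150 mm, so the two agree within camera accuracy.
- **Brush:** the tip is at z 205.6, against an expected 206 when standing on the pot floor. It is upright and about 1–2 mm from the pot's axis.
- **Beaker and jar:** both stand upright in the drawer. The beaker's measured position differs by 2.7 mm from before, which is about the camera error.
- **Pot and hammer:** both look unmoved in the pictures. The anvil was not in the last close-ups; it looked unmoved in the earlier full views, and the arm never went near it afterwards.

**Disagreements:** no check failed. The scene camera read consistently 3–4 mm off the top and wrist cameras, so I worked from those two. The contact with the beaker floor was light (about 2 N), so it rests mainly on the height reading.

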